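# Change the tin at the back of the chocolate display

## Robot

A 6-joint arm with a two-finger parallel gripper is mounted at the origin on the work surface. World frame = base frame: x ahead of the robot, y to its left, z up, the work surface at z = 0. Lengths are in m, angles in rad, forces in N, time in s.
With the tool pointing down it reaches from about 0.425 to 0.95 m from the base axis. Payload 3.5 kg.
Tool frame: the origin (TCP) lies at the very end of the fingers, on their centre line; the grasp point (between the pads) lies 19 mm behind it; z points along the fingers, y is the line along which they close (so a half turn about z gives the same grasp; the last joint's range is limited). The gripper opens to 85 mm and grips with 20 to 120 N. Pads are 22 mm wide; open, the fingers measure 114 mm over their backs; the gripper's body (76 mm by 85 mm) begins 54 mm behind the grasp point. The pads swing forward as they close: fully open they stand 13 mm farther back than shut.
Start: joints at [-1.288, 0.286, 1.577, -0, 1.279, -0.15], TCP at [0.283, -0.613, 0.231] pointing down, gripper open.
Joint ranges: [-2.77, 2.77], [-0.9, 2.22], [0.21, 2.48], [-1.53, 4.67], [0.24, 2.81], [-2.84, 2.84]. Speed limits (rad/s): [2.79, 2.79, 3.14, 3.14, 3.14, 3.14].

## Interface

Orientations are given as a unit quaternion [x, y, z, w].
In Python, from plant import get_state, read_camera, sign_off, recognise gives the robot as it stands.
- The arm moves only by the tool arm_command, never from a script. Its argument "steps" is a list of rows, each an object with "translation": the shift along the tool's x, y, z scaled (see below), a list of three; "twist": the turn, a rotation vector about the tool's x, y, z scaled (see below), a list of three; "fingers": the opening, from -1 (shut) to 1 (fully open). In form: [{"translation": [x, y, z], "twist": [rx, ry, rz], "fingers": fingers}, ...]. A call has 1 to 5 rows; each row is the pose to reach, as a shift and turn from the pose commanded when the call began, along the tool's axes at that moment; what a row does not reach only later rows make up. The controller multiplies each number of a shift by 75 cm and each number of a turn by 60 degrees. A row lasts 1/8 s, in which the tool goes at most 62.5 mm and 10.7 degrees, less where a joint would pass 70% of its speed; a pose out of reach is approached as far as the arm can. A call with a number of a shift or a turn outside -1 to 1 is refused whole. A call with a gripper value outside its range is refused whole. The fingers move at their own pace and stop on an object; "grip_force" is the grip in N (left out, the last holds). Time passes only in rows, so rows that repeat a pose let the fingers close. It gives the time, the measured TCP pose, the force, the opening and the grip force at its end, in the units of the state.
- get_state(): the state, without advancing time (a new reading comes with each control period).
- read_camera(name): name is "side" or "top"; returns a dict with "pixels" (384x512x3 uint8, red, green, blue), "K" (3x3 intrinsics, pixels), "k1" (the pictures are not rectified: a ray, as slopes to the right and down, at radius r is drawn at 1 + k1 r^2 times it, then the intrinsics apply), "R" (3x3) and "t" (3): a world point X has camera coordinates R X + t. Camera axes: x right, y down, z forward; pixel columns grow to the right and rows downward; lengths in m; the calibration is good to about 2 mm. A picture is of the moment at which its call begins. There is no depth.
- sign_off(): hands the job in; it is judged then, once.
Trained networks look in a picture, given as the dict that the camera call returned (one of the last four; its "shot" number tells which), for a name from the list of things; names that differ only in an ending like _2 or _b are one class to them, and where a whole thing is asked for, a point or a joint stands for the part that bears it (a point fixed in the world has none). Each returns a list of dicts, best first, with "conf" (0 to 1); they miss things now and then, are a little off and sometimes report something else, mostly with a low value. They report only what shows in the picture. A call takes as long as a camera call. They do not tell look-alikes from the thing itself.
- recognise(picture, query): "point" ([row, column] in pixels, amid what is visible of it).
The state is a dict: "time": time; "qpos": joint angles; "dq": joint speeds; "joint_efforts": joint torques, N m; "eef_pos": TCP position; "tcp_rot": TCP orientation; "contact_force": force on the tool from outside, world axes, zero at the start; "wrist_torque": the same for the moment, N m; "opening": opening from 0.0 (shut) to 1.0 (fully open); "finger_force": force on a finger pad.
Only numpy, scipy, OpenCV 4.12 (cv2) and the standard library are available. Lean on these libraries where they do the work, as an engineer would, in place of code of your own. Each camera call takes 0.05 s, during which the arm holds its last target. There are 200 camera calls.

## Task

A customer has bought the red tin that stands at the back of the mint-green display step. Move the blue foil egg and the tall brown carton in front of it out of the way onto the wooden tray, then stand the red tin on the white tray, set the gold tin in its place centred on the round white board at the back, and finally put the egg and the carton back, each where it stood before. Tip nothing over, and leave the other goods on the display (yellow box, amber jar, white bowl) alone.

Things in the scene. Friction and masses are not known exactly. Their poses are not given: they have to be found in the camera images.
- display: Fixed mint display step. Origin: on the table below the centre of its back board; -x is its open front, y along its width. Base x -105..115, y +-160 mm, 18 thick. Three round white boards, 72 mm wide, tops 21 mm above the table, at (0,0) and front (-58,+-52) mm. Raised step x 52..115, top 48 mm high, rear rim 70. Red tin starts on the back board, egg and carton on the front ones (either way round)
- side_tray: Fixed wooden tray with brass handles, 250 mm (its x) by 150 mm (its y), rim 18 mm high and 8 mm thick, floor 8 mm above the table; origin at the centre of its underside. Empty at the start, on the left or the right. It takes the egg and the carton, side by side along x, about 50 mm either side of its centre
- white_tray: Fixed white ceramic tray for the customer's purchase, 250 mm (its x) by 150 mm (its y), rim 18 mm high and 8 mm thick, floor 8 mm above the table; origin at the centre of its underside. Empty at the start, on the other side from the wooden tray
- egg: Blue foil-wrapped chocolate egg, upright and round about z, 136 mm tall, about 0.2 kg, rigid; origin at the centre of its underside. Gold foot 56 mm wide; egg 72 mm wide at 45 mm height; straight neck 22 mm in diameter from 103 to 124 mm height (lift it there), above it the gathered foil flares to 38 mm wide at the top
- carton: Tall chocolate-brown carton with a gold band and a cream panel, 50 x 50 mm (its x and y) by 120 mm tall, about 0.18 kg; origin at the centre of its underside, z up
- red_tin: Round red tin with a cream stripe, 55 mm in diameter, 39 mm tall, about 0.13 kg; origin at the centre of its underside, z up. At the start on the display's back white board, behind the egg and the carton, which leave the gripper no room
- gold_tin: Round gold tin with a cream stripe, same size as the red one (55 mm diameter, 39 mm tall); origin at the centre of its underside, z up. It starts on the table in front of the display
- yellow_box: Bystander: little yellow box with a green band, 45 x 40 x 44 mm, standing on one end of the display's raised step; origin at the centre of its underside. Leave it alone
- jar: Bystander: amber glass jar with a dark brown lid, 42 mm in diameter, 47 mm tall, standing on the other end of the raised step; origin at the centre of its underside. Leave it alone
- bowl: Bystander: small white bowl of foil balls, 52 mm wide at the rim, 28 mm tall (balls to 42 mm), on the display's base near its +y end; origin at the centre of its underside. Leave it alone
Things that resemble listed ones, but are neither listed nor needed, are in the scene too. Of the things shaped like the carton, the brown one is meant. There is more than one size of the red_tin; the one meant has the size given above.

How it is judged:
On the way, in this order (a step that is already met when the one before it is completed fails the run):
1. the egg and the carton both stand released on the wooden tray, the red tin still on its board (x of egg in the frame of side_tray between -0.1 and 0.1 m and y of egg in the frame of side_tray between -0.055 and 0.055 m and z of egg in the frame of side_tray between 0 and 0.012 m and x of carton in the frame of side_tray between -0.1 and 0.1 m and y of carton in the frame of side_tray between -0.055 and 0.055 m and z of carton in the frame of side_tray between 0 and 0.012 m and angle between each of egg, carton's own z axis and vertical below 0.15 rad and contact force between the fingers and egg below 0.1 N and contact force between the fingers and carton below 0.1 N and horizontal distance between red_tin and display below 0.025 m), for 0.2 s.
2. the red tin stands released on the white tray (x of red_tin in the frame of white_tray between -0.1 and 0.1 m and y of red_tin in the frame of white_tray between -0.055 and 0.055 m and z of red_tin in the frame of white_tray between 0 and 0.012 m and angle between red_tin's own z axis and vertical below 0.15 rad and contact force between the fingers and red_tin below 0.1 N and linear speed of red_tin below 0.02 m/s), for 0.2 s.
3. the gold tin stands released on the back board, egg and carton still on the wooden tray (horizontal distance between gold_tin and display below 0.012 m and height (world z) of gold_tin between 0.017 and 0.025 m and angle between gold_tin's own z axis and vertical below 0.15 rad and contact force between the fingers and gold_tin below 0.1 N and linear speed of gold_tin below 0.02 m/s and x of egg in the frame of side_tray between -0.1 and 0.1 m and y of egg in the frame of side_tray between -0.055 and 0.055 m and z of egg in the frame of side_tray between 0 and 0.012 m and x of carton in the frame of side_tray between -0.1 and 0.1 m and y of carton in the frame of side_tray between -0.055 and 0.055 m and z of carton in the frame of side_tray between 0 and 0.012 m), for 0.2 s.
At the end, for the whole second after the job is handed in: The red tin stands on the white tray; the gold tin on the back board within 12 mm of its centre; egg and carton stand within 15 mm of where each stood at the start; all upright (within 0.15 rad), released and at rest; yellow box, jar and bowl within 20 mm of where they were (all of step 2 and horizontal distance between gold_tin and display below 0.012 m and height (world z) of gold_tin between 0.017 and 0.025 m and distance of each of egg, carton from where it was at the start of the episode below 0.015 m and angle between each of egg, carton, gold_tin's own z axis and vertical below 0.15 rad and linear speed of each of egg, carton, gold_tin below 0.02 m/s and contact force between the fingers and egg below 0.1 N and contact force between the fingers and carton below 0.1 N and contact force between the fingers and gold_tin below 0.1 N and distance of each of yellow_box, jar, bowl from where it was at the start of the episode below 0.02 m); the robot touches nothing.
It fails at once if the little yellow box is knocked or moved (20 mm) (distance of yellow_box from where it was at the start of the episode above 0.02 m).
It fails at once if the amber jar is knocked or moved (20 mm) (distance of jar from where it was at the start of the episode above 0.02 m).
It fails at once if the white bowl is knocked or moved (20 mm) (distance of bowl from where it was at the start of the episode above 0.02 m).
It fails at once if the egg, the carton or a tin is tipped over (0.6 rad) (angle between any of egg, carton, red_tin, gold_tin's own z axis and vertical above 0.6 rad).
It also fails if it takes over 144 s, if anything falls off the work surface, if the arm or the gripper's body presses on something with over 40 N, if the wrist force passes 120 N, or if a joint passes its speed limit or range.

## Working session

There is one attempt and no reset: what is moved stays moved. The work goes in short steps, Python scripts to look and compute and a tool call to move; the robot and the scene stay as the last step left them, time stands still between calls to the robot, and variables do not carry over. Pictures are saved under pics/ and viewed, at most 14 in all, crops included, and the job is handed in when it is done.

Besides the shell and the picture viewer there is one more tool, called in YAML: its name, and indented under it one key for each argument. arm_command: Moves the arm, as the interface text tells. Shifts and turns lie within -1 to 1; 1 stands for 75 cm of shift or 60 degrees of turn. Its arguments: {"type":"object","properties":{"steps":{"type":"array"},"grip_force":{"type":"number"}},"required":["steps"]}

```bash
ls; mkdir -p pics; python3 - <<'E'
from plant import *
import cv2
s=get_state();print(s)
for n in ["side","top"]:
    p=read_camera(n);cv2.imwrite(f"pics/{n}0.png",p["pixels"][:,:,::-1]);print(n,p["K"],p["k1"],p["R"],p["t"])
    for q in ["display","side_tray","white_tray","egg","carton","red_tin","gold_tin","yellow_box","jar","bowl"]:
        print(q,[([round(float(v)) for v in r["point"]],round(float(r["conf"]),2)) for r in recognise(p,q)][:4])
E
```

```text
pics
{'time': 0.0, 'qpos': array([-1.28798082e+00,  2.87171384e-01,  1.57818750e+00, -2.11107842e-05,
        1.27860939e+00, -1.50011212e-01]), 'dq': array([-0.00141866,  0.00064562,  0.00068289, -0.00076402, -0.00032621,
        0.0002591 ]), 'joint_efforts': array([ 6.84837014e-04, -4.05976474e+01, -2.92625892e+01, -1.21766052e-04,
        5.87583985e-03,  2.05137965e-06]), 'eef_pos': array([ 0.28294881, -0.61210151,  0.22993769]), 'tcp_rot': array([ 9.76672537e-01,  2.14730865e-01, -8.88974482e-05, -1.18452381e-03]), 'contact_force': array([-0.57557329,  0.27505787,  0.53230146]), 'wrist_torque': array([-0.00245926,  0.00101675,  0.04757143]), 'finger_force': 0.0, 'opening': 0.999052325962511}
side [[368.97692099   0.         249.88483459]
 [  0.         368.97692099 187.04372448]
 [  0.           0.           1.        ]] -0.05960933335818346 [[-0.99844577 -0.05563147 -0.00334444]
 [-0.03952201  0.74907727 -0.66130269]
 [ 0.03929448 -0.6601427  -0.7501117 ]] [0.5454969  0.04185013 0.88438366]
display [([216, 200], 0.79)]
side_tray [([106, 264], 0.59)]
white_tray [([350, 244], 0.
[... 329 characters left out ...]
0.94)]
top [[403.10719765   0.         253.53397904]
 [  0.         403.10719765 188.69575496]
 [  0.           0.           1.        ]] -0.13091509345964833 [[ 0.04410086 -0.99901081  0.00570237]
 [-0.97720124 -0.04432328 -0.20763714]
 [ 0.20768449  0.00358461 -0.9781893 ]] [-0.02160863  0.56625474  0.99179967]
display [([159, 253], 0.77)]
side_tray [([217, 385], 0.69), ([185, 228], 0.68)]
white_tray [([199, 118], 0.71)]
egg [([189, 267], 0.66)]
carton [([187, 228], 0.88), ([267, 208], 0.86), ([235, 182], 0.61)]
red_tin [([247, 328], 0.81), ([170, 252], 0.66)]
gold_tin [([246, 256], 0.67)]
yellow_box [([143, 292], 0.62)]
jar [([133, 219], 0.55)]
bowl [([182, 198], 0.8), ([244, 257], 0.67)]
```

```bash
python3 - <<'E'
import cv2
for n in ["side","top"]:
    im=cv2.imread(f"pics/{n}0.png")
    im=im[90:290,80:400] if n=="side" else im[80:320,80:440]
    cv2.imwrite(f"pics/{n}0c.png",cv2.resize(im,None,fx=2.2,fy=2.2,interpolation=cv2.INTER_CUBIC))
E
```

```text
(no output)
```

View pics/side0c.png

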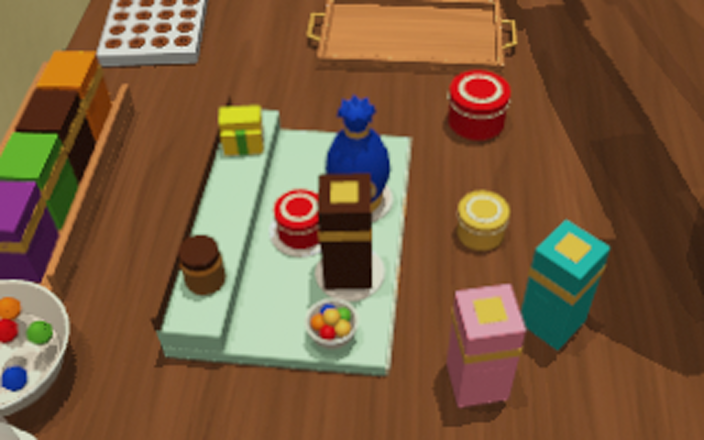

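View pics/top0c.png

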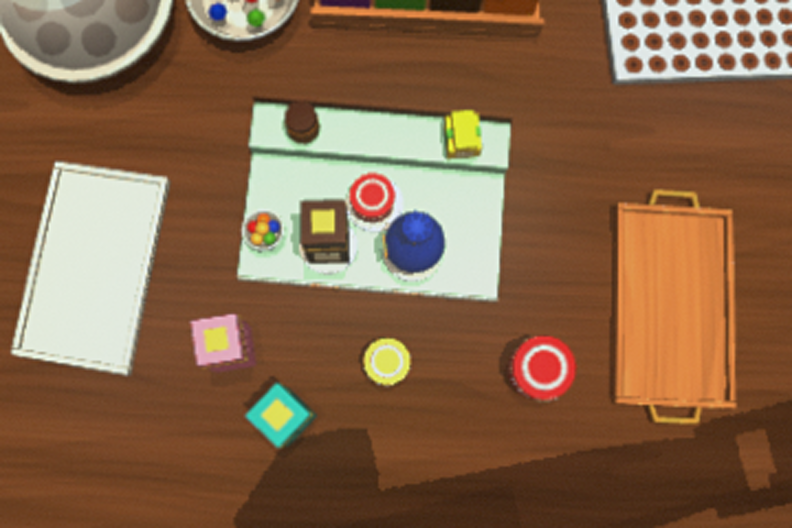

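The side view shows the carton at about (236,177), the egg top at (241,137), the red tin on its board at (216,185) and the gold tin at (300,185). The top view shows the wooden tray on the right, around col 387, row 217. The white tray is on the left, around (121,202). The larger red tin at (327,247) and the pink and teal cartons are look-alikes.

```bash
cat > h.py <<'E'
import numpy as np, cv2
from plant import *
def rays(p,uv):
    d=np.array([p["k1"],0,0,0.])
    n=cv2.undistortPoints(np.array(uv,float).reshape(-1,1,2),np.array(p["K"]),d).reshape(-1,2)
    R=np.array(p["R"]);t=np.array(p["t"])
    return -R.T@t, np.c_[n,np.ones(len(n))]@R
def plane(p,uv,z):
    c,d=rays(p,uv); return c+d*((z-c[2])/d[:,2])[:,None]
def tri(ps,uvs):
    A=np.zeros((3,3));b=np.zeros(3);L=[]
    for p,uv in zip(ps,uvs):
        c,d=rays(p,[uv]);d=d[0]/np.linalg.norm(d[0]);M=np.eye(3)-np.outer(d,d);A+=M;b+=M@c;L.append((c,M))
    X=np.linalg.solve(A,b);return X,[np.linalg.norm(M@(X-c)) for c,M in L]
def local(pos_now,quat,target):  # world shift -> scaled tool shift
    from scipy.spatial.transform import Rotation as Ro
    return Ro.from_quat(quat).inv().apply(np.array(target)-pos_now)/.75
E
python3 - <<'E'
from h import *
np.set_printoptions(precision=4,suppress=True)
ps,pt=read_camera("side"),read_camera("top")
S=lambda x,y:(80+x/2.2-.3,90+y/2.2-.3); T=lambda x,y:(80+x/2.2-.3,80+y/2.2-.3)
for n,s,t,z in [("red lid",(299,209),(372,194),.06),("gold lid",(484,208),(387,361),.039),("carton top",(344,191),(323,221),.141),("egg top",(355,105),(417,227),.157),("jar lid",(200,247),(302,116),.095),("ybox",(241,117),(464,128),.092),("bowl",(330,322),(263,230),.055)]:
    X,e=tri([ps,pt],[S(*s),T(*t)]); print(n,X,np.round(e,4),"top@z",plane(pt,[T(*t)],z)[0][:2],"side@z",plane(ps,[S(*s)],z)[0][:2])
def rect(n,c,z):
    P=plane(pt,[T(*q) for q in c],z)[:,:2]; print(n,P.mean(0),"sides",np.linalg.norm(P-np.roll(P,-1,0),axis=1),"ang",[round(float(np.degrees(np.arctan2(*(b-a)[::-1]))),1) for a,b in zip(P,np.roll(P,-1,0))]); return P
rect("wood",[(617,203),(733,209),(736,406),(615,404)],.018)
rect("white",[(56,163),(167,178),(129,374),(12,353)],.018)
rect("carton",[(301,201),(345,201),(349,234),(303,234)],.141)
print("disp front",plane(pt,[T(238,278),T(497,299)],.018)); print("step edge",plane(pt,[T(250,149),T(506,167)],.048));print("rim",plane(pt,[T(254,99),T(511,120)],.07))
print(plane(ps,[S(320,58),S(500,65)],.018))
E
```

```text
red lid [0.624  0.0187 0.0551] [0.0007 0.0007] top@z [0.622  0.0187] side@z [0.6239 0.0228]
gold lid [ 0.4267 -0.0083  0.038 ] [0.0012 0.0012] top@z [ 0.4254 -0.008 ] side@z [ 0.4279 -0.0078]
carton top [0.5691 0.0694 0.1399] [0.0014 0.0014] top@z [0.5674 0.0695] side@z [0.5703 0.0699]
egg top [ 0.5646 -0.0335  0.1557] [0.0026 0.0026] top@z [ 0.5617 -0.0332] side@z [ 0.5671 -0.033 ]
jar lid [0.7061 0.1055 0.0928] [0.0009 0.0009] top@z [0.7044 0.1053] side@z [0.7063 0.107 ]
ybox [ 0.7006 -0.0873  0.0868] [0.0005 0.0005] top@z [ 0.6993 -0.0869] side@z [ 0.6985 -0.0814]
bowl [0.5786 0.1488 0.0397] [0.0021 0.0021] top@z [0.5731 0.1469] side@z [0.5791 0.1584]
wood [ 0.5115 -0.3626] sides [0.1513 0.2479 0.1514 0.25  ] ang [-90.2, 179.1, 90.6, -0.9]
white [0.527  0.3649] sides [0.1473 0.2481 0.1507 0.2457] ang [-95.5, 174.4, 83.6, -6.3]
carton [0.5715 0.0681] sides [0.0485 0.0375 0.0503 0.0374] ang [-87.4, -170.3, 92.6, 7.0]
disp front [[ 0.5196  0.1786  0.018 ]
 [ 0.508  -0.139   0.018 ]]
step edge [[ 0.6757  0.1715  0.048 ]
 [ 0.667  -0.1435  0.048 ]]
rim [[ 0.7329  0.1681  0.07  ]
 [ 0.7202 -0.1459  0.07  ]]
[[ 0.6352 -0.2856  0.018 ]
 [ 0.3952 -0.2834  0.018 ]]
```

arm_command:
  steps:
    - {"translation": [0.2,-0.16,-0.04],"twist": [0,0,0.2],"fingers": 1}
    - {"translation": [0.663,-0.544,-0.04],"twist": [0,0,0.413],"fingers": 1}
    - {"translation": [0.663,-0.544,-0.04],"twist": [0,0,0.413],"fingers": 1}
    - {"translation": [0.663,-0.544,-0.04],"twist": [0,0,0.413],"fingers": 1}
    - {"translation": [0.663,-0.544,-0.04],"twist": [0,0,0.413],"fingers": 1}
  grip_force: 30

```text
time: 1.82
eef_pos: [0.4199, -0.3307, 0.2501]
tcp_rot: [1.0, -0.0, 0.0, 0.0]
contact_force: [0.7, -0.0, -0.4]
opening: 1.0
finger_force: 0.0
```

arm_command:
  steps:
    - {"translation": [0.191,-0.396,-0.013],"twist": [0,0,0],"fingers": 1}
    - {"translation": [0.191,-0.396,-0.013],"twist": [0,0,0],"fingers": 1}
    - {"translation": [0.191,-0.396,-0.013],"twist": [0,0,0],"fingers": 1}
    - {"translation": [0.191,-0.396,-0.013],"twist": [0,0,0],"fingers": 1}
    - {"translation": [0.191,-0.396,-0.013],"twist": [0,0,0],"fingers": 1}

```text
time: 2.45
eef_pos: [0.5556, -0.0491, 0.2595]
tcp_rot: [1.0, 0.0, 0.001, 0.0]
contact_force: [1.6, -0.3, -0.5]
opening: 1.002
finger_force: 0.0
```

```bash
python3 - <<'E'
from h import *
s=get_state();print(s["eef_pos"],s["tcp_rot"],s["time"])
E
```

```text
[ 0.55558016 -0.0491294   0.25945821] [9.99999817e-01 1.70192111e-04 5.40130288e-04 2.14697598e-04] 2.45
```

arm_command:
  steps:
    - {"translation": [0,0,0],"twist": [0,0,0],"fingers": 1}
    - {"translation": [0,0,0],"twist": [0,0,0],"fingers": 1}

```text
time: 2.7
eef_pos: [0.5548, -0.051, 0.2589]
tcp_rot: [1.0, 0.001, -0.0, 0.0]
contact_force: [-0.6, -0.4, -0.3]
opening: 1.0
finger_force: 0.0
```

```bash
python3 - <<'E'
from h import *
p=read_camera("side");q=read_camera("top")
cv2.imwrite("pics/a.png",np.hstack([cv2.resize(p["pixels"][80:230,130:330],None,fx=2,fy=2),cv2.resize(q["pixels"][80:230,150:350],None,fx=2,fy=2)])[:,:,::-1])
E
```

```text
(no output)
```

View pics/a.png

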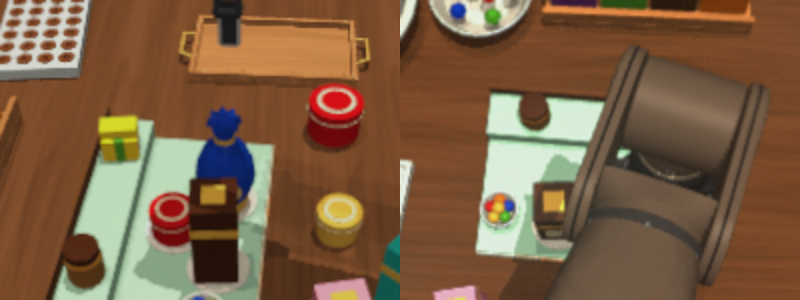

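arm_command:
  steps:
    - {"translation": [0.012,-0.023,0],"twist": [0,0,0],"fingers": 1}
    - {"translation": [0.012,-0.023,0.06],"twist": [0,0,0],"fingers": 1}
    - {"translation": [0.012,-0.023,0.12],"twist": [0,0,0],"fingers": 1}
    - {"translation": [0.012,-0.023,0.17],"twist": [0,0,0],"fingers": 1}
    - {"translation": [0.012,-0.023,0.193],"twist": [0,0,0],"fingers": 1}

```text
time: 3.42
eef_pos: [0.5627, -0.0335, 0.1116]
tcp_rot: [1.0, -0.0, -0.002, -0.001]
contact_force: [-0.1, 0.1, 0.4]
opening: 0.999
finger_force: 0.0
```

arm_command:
  steps:
    - {"translation": [0,0,0],"twist": [0,0,0],"fingers": 1}
    - {"translation": [0,0,0],"twist": [0,0,0],"fingers": 1}

```text
time: 3.68
eef_pos: [0.5654, -0.0342, 0.1162]
tcp_rot: [1.0, 0.0, 0.002, 0.0]
contact_force: [0.4, 0.9, 0.4]
opening: 0.998
finger_force: 0.0
```

```bash
python3 - <<'E'
from h import *
p=read_camera("side")
cv2.imwrite("pics/b.png",cv2.resize(p["pixels"][100:230,180:340],None,fx=4,fy=4,interpolation=2)[:,:,::-1])
E
```

```text
(no output)
```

View pics/b.png

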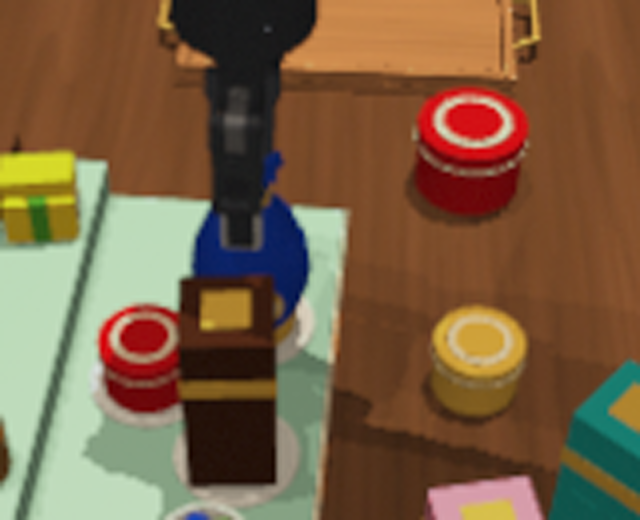

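```bash
python3 - <<'E'
from h import *
p=read_camera("side");s=get_state();print(s["eef_pos"])
pr=lambda X:cv2.projectPoints(np.array([X],float),cv2.Rodrigues(np.array(p["R"]))[0],np.array(p["t"]),p["K"],np.array([p["k1"],0,0,0.]))[0].ravel()
q=lambda X:((pr(X)-[180,100])*4).round(1)
print("finger tip",q((s["eef_pos"][0],s["eef_pos"][1]+.05,.13)))
for x in (.56,.565): print(x,"egg mid",q((x,-.0335,.066)),"egg top",q((x,-.0335,.157)))
im=p["pixels"].astype(int)
m=(im[:,:,2]>im[:,:,0]+40)&(im[:,:,2]>im[:,:,1]+40)
for r in range(146,176,3):
    c=np.where(m[r,200:280])[0]+200; print(r,c.min() if len(c) else 0,c.max() if len(c) else 0)
E
```

```text
[ 0.56533209 -0.03413336  0.11636103]
finger tip [242.1 247.3]
0.56 egg mid [259.4 265.9] egg top [257.2 149.6]
0.565 egg mid [251.  265.6] egg top [248.1 149.3]
146 0 0
149 0 0
152 246 252
155 231 253
158 230 255
161 229 255
164 229 256
167 229 256
170 249 255
173 250 254
```

arm_command:
  steps:
    - {"translation": [0,0,0.002],"twist": [0,0,0],"fingers": -1}
    - {"translation": [0,0,0.002],"twist": [0,0,0],"fingers": -1}
    - {"translation": [0,0,0.002],"twist": [0,0,0],"fingers": -1}
    - {"translation": [0,0,0.002],"twist": [0,0,0],"fingers": -1}
    - {"translation": [0,0,0.002],"twist": [0,0,0],"fingers": -1}
  grip_force: 40

```text
time: 4.4
eef_pos: [0.5645, -0.0334, 0.1141]
tcp_rot: [1.0, 0.0, 0.001, -0.0]
contact_force: [-1.5, 2.0, 4.6]
opening: 0.396
finger_force: 33.3
```

arm_command:
  steps:
    - {"translation": [0,0,0],"twist": [0,0,0],"fingers": -1}
    - {"translation": [0,0,0],"twist": [0,0,0],"fingers": -1}
    - {"translation": [0,0,-0.02],"twist": [0,0,0],"fingers": -1}
    - {"translation": [0,0,-0.04],"twist": [0,0,0],"fingers": -1}

```text
time: 4.9
eef_pos: [0.5636, -0.0339, 0.1431]
tcp_rot: [1.0, 0.0, -0.0, 0.0]
contact_force: [-0.5, 0.2, -1.4]
opening: 0.377
finger_force: 37.1
```

arm_command:
  steps:
    - {"translation": [0,0,-0.04],"twist": [0,0,0],"fingers": -1}
    - {"translation": [0,0,-0.08],"twist": [0,0,0],"fingers": -1}
    - {"translation": [0,0,-0.08],"twist": [0,0,0],"fingers": -1}

```text
time: 5.28
eef_pos: [0.5659, -0.0344, 0.2065]
tcp_rot: [1.0, 0.0, 0.004, 0.001]
contact_force: [0.4, 1.1, -2.1]
opening: 0.378
finger_force: 37.3
```

```bash
python3 - <<'E'
from h import *
p=read_camera("side")
cv2.imwrite("pics/c.png",cv2.resize(p["pixels"][70:220,180:330],None,fx=4,fy=4,interpolation=2)[:,:,::-1])
E
```

```text
(no output)
```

View pics/c.png

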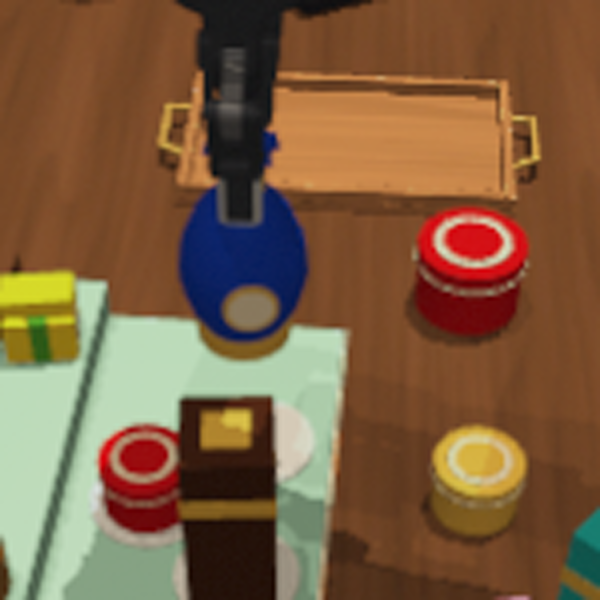

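arm_command:
  steps:
    - {"translation": [0,0.03,-0.04],"twist": [0,0,0],"fingers": -1}
    - {"translation": [0,0.09,-0.06],"twist": [0,0,0],"fingers": -1}
    - {"translation": [0,0.16,-0.06],"twist": [0,0,0],"fingers": -1}
    - {"translation": [0,0.23,-0.06],"twist": [0,0,0],"fingers": -1}
    - {"translation": [-0.003,0.3,-0.06],"twist": [0,0,0],"fingers": -1}

```text
time: 5.95
eef_pos: [0.5607, -0.2599, 0.2452]
tcp_rot: [1.0, 0.0, -0.001, -0.001]
contact_force: [0.5, 0.0, -1.6]
opening: 0.375
finger_force: 37.6
```

arm_command:
  steps:
    - {"translation": [0,0.06,0],"twist": [0,0,0],"fingers": -1}
    - {"translation": [0,0.11,0],"twist": [0,0,0],"fingers": -1}
    - {"translation": [0,0.138,0],"twist": [0,0,0],"fingers": -1}
    - {"translation": [0,0.138,0],"twist": [0,0,0],"fingers": -1}
    - {"translation": [0,0.138,0],"twist": [0,0,0],"fingers": -1}

```text
time: 6.58
eef_pos: [0.5618, -0.3609, 0.247]
tcp_rot: [1.0, 0.001, -0.0, -0.001]
contact_force: [0.5, -0.3, -2.7]
opening: 0.378
finger_force: 37.6
```

Down to TCP about 0.104, then creep.

arm_command:
  steps:
    - {"translation": [0,0,0.04],"twist": [0,0,0],"fingers": -1}
    - {"translation": [0,0,0.1],"twist": [0,0,0],"fingers": -1}
    - {"translation": [0,0,0.15],"twist": [0,0,0],"fingers": -1}
    - {"translation": [0,0,0.18],"twist": [0,0,0],"fingers": -1}
    - {"translation": [0,0,0.185],"twist": [0,0,0],"fingers": -1}

```text
time: 7.2
eef_pos: [0.5613, -0.3607, 0.1073]
tcp_rot: [1.0, 0.001, -0.001, -0.001]
contact_force: [-0.8, 0.1, -1.0]
opening: 0.376
finger_force: 37.7
```

arm_command:
  steps:
    - {"translation": [0,0,0],"twist": [0,0,0],"fingers": -1}
    - {"translation": [0,0,0.003],"twist": [0,0,0],"fingers": -1}

```text
time: 7.45
eef_pos: [0.563, -0.3633, 0.1093]
tcp_rot: [1.0, 0.0, 0.002, 0.002]
contact_force: [-0.3, -0.3, -2.2]
opening: 0.379
finger_force: 37.7
```

arm_command:
  steps:
    - {"translation": [0,0,0.003],"twist": [0,0,0],"fingers": -1}
    - {"translation": [0,0,0.005],"twist": [0,0,0],"fingers": -1}
    - {"translation": [0,0,0.005],"twist": [0,0,0],"fingers": -1}

```text
time: 7.82
eef_pos: [0.5616, -0.3623, 0.1028]
tcp_rot: [1.0, 0.0, -0.0, -0.0]
contact_force: [-0.9, 0.9, -1.2]
opening: 0.377
finger_force: 37.7
```

arm_command:
  steps:
    - {"translation": [0,0,0.002],"twist": [0,0,0],"fingers": -1}
    - {"translation": [0,0,0.003],"twist": [0,0,0],"fingers": -1}

```text
time: 8.07
eef_pos: [0.5621, -0.3626, 0.1024]
tcp_rot: [1.0, 0.0, 0.0, 0.0]
contact_force: [-2.1, 2.3, 6.6]
opening: 0.377
finger_force: 39.9
```

arm_command:
  steps:
    - {"translation": [0,0,0],"twist": [0,0,0],"fingers": 0.3}
    - {"translation": [0,0,0],"twist": [0,0,0],"fingers": 1}
    - {"translation": [0,0,0],"twist": [0,0,0],"fingers": 1}
    - {"translation": [0,0,0],"twist": [0,0,0],"fingers": 1}
    - {"translation": [0,0,0],"twist": [0,0,0],"fingers": 1}

```text
time: 8.7
eef_pos: [0.5617, -0.3623, 0.1006]
tcp_rot: [1.0, 0.0, -0.0, -0.0]
contact_force: [-0.8, -0.5, -0.1]
opening: 0.997
finger_force: 0.0
```

arm_command:
  steps:
    - {"translation": [0,0,-0.04],"twist": [0,0,0],"fingers": 1}
    - {"translation": [0,0,-0.1],"twist": [0,0,0],"fingers": 1}
    - {"translation": [0,0,-0.17],"twist": [0,0,0],"fingers": 1}
    - {"translation": [0,0,-0.2],"twist": [0,0,0],"fingers": 1}

```text
time: 9.2
eef_pos: [0.5629, -0.3633, 0.2556]
tcp_rot: [1.0, 0.0, 0.003, 0.002]
contact_force: [0.0, -0.5, 0.0]
opening: 1.0
finger_force: 0.0
```

```bash
python3 - <<'E'
from h import *
p=read_camera("side");q=read_camera("top")
for n,c in (("egg",p),("egg",q),("carton",p),("carton",q)): print(n,[(r["point"],r["conf"]) for r in recognise(c,n)][:2])
cv2.imwrite("pics/d.png",np.hstack([cv2.resize(p["pixels"][70:220,160:310],None,fx=2.6,fy=2.6),cv2.resize(q["pixels"][130:280,180:330],None,fx=2.6,fy=2.6)])[:,:,::-1])
E
```

```text
egg [([89.8, 249.9], 0.94), ([110.4, 270.5], 0.72)]
egg [([196.4, 389.9], 0.96)]
carton [([195.3, 237.6], 0.84), ([217.0, 332.5], 0.77)]
carton [([184.4, 230.1], 0.9), ([269.9, 205.3], 0.59)]
```

View pics/d.png

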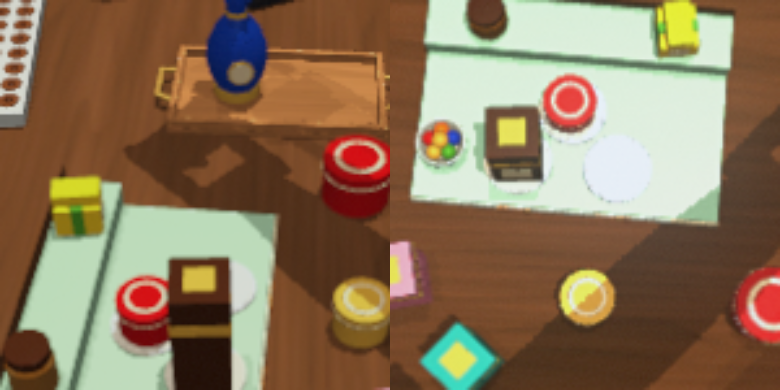

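arm_command:
  steps:
    - {"translation": [0,-0.06,0],"twist": [0,0,0],"fingers": 1}
    - {"translation": [0,-0.14,0],"twist": [0,0,0],"fingers": 1}
    - {"translation": [0,-0.22,0],"twist": [0,0,0],"fingers": 1}
    - {"translation": [0.009,-0.3,0],"twist": [0,0,0],"fingers": 1}
    - {"translation": [0.009,-0.38,0],"twist": [0,0,0],"fingers": 1}

```text
time: 10.12
eef_pos: [0.5675, -0.0752, 0.2484]
tcp_rot: [1.0, 0.0, -0.002, -0.001]
contact_force: [0.3, -0.4, -0.7]
opening: 0.998
finger_force: 0.0
```

arm_command:
  steps:
    - {"translation": [0,-0.08,0],"twist": [0,0,0],"fingers": 1}
    - {"translation": [0,-0.16,0],"twist": [0,0,0],"fingers": 1}
    - {"translation": [0,-0.196,0],"twist": [0,0,0],"fingers": 1}
    - {"translation": [0,-0.196,0],"twist": [0,0,0],"fingers": 1}
    - {"translation": [0,-0.196,0],"twist": [0,0,0],"fingers": 1}

```text
time: 10.75
eef_pos: [0.568, 0.069, 0.2494]
tcp_rot: [1.0, 0.0, -0.001, 0.0]
contact_force: [0.2, -0.0, 0.6]
opening: 1.001
finger_force: 0.0
```

```bash
python3 - <<'E'
from h import *
from scipy.optimize import fsolve
for i in range(4):
    p=read_camera("side");print(get_state()["eef_pos"])
im=p["pixels"].astype(int)
for r in range(165,215,6):
    c=np.where(im[r,215:262].sum(1)<170)[0]+215;print(r,c.min() if len(c) else 0,c.max() if len(c) else 0)
print(plane(p,[(180+146/4,0)],.1)[0]*0)
print("carton gold sq side",plane(p,[(160+199/2.6,70+278/2.6)],.141))
q=read_camera("top"); print("egg board",plane(q,[(267.3,194.6)],.021))
E
```

```text
[0.56812195 0.06862541 0.24968795]
[0.56827287 0.06843036 0.24999216]
[0.56836873 0.0683867  0.25021022]
[0.56842344 0.06843225 0.25040002]
165 0 0
171 225 247
177 225 247
183 225 247
189 225 247
195 222 227
201 215 248
207 227 248
213 227 248
[ 0. -0.  0.]
carton gold sq side [[0.56923881 0.07102652 0.141     ]]
egg board [[ 0.56024121 -0.03395959  0.021     ]]
```

arm_command:
  steps:
    - {"translation": [0,-0.002,0.04],"twist": [0,0,0],"fingers": 1}
    - {"translation": [0,-0.002,0.1],"twist": [0,0,0],"fingers": 1}
    - {"translation": [0,-0.002,0.16],"twist": [0,0,0],"fingers": 1}
    - {"translation": [0,-0.002,0.2],"twist": [0,0,0],"fingers": 1}
    - {"translation": [0,-0.002,0.207],"twist": [0,0,0],"fingers": 1}

```text
time: 11.62
eef_pos: [0.5666, 0.0706, 0.0928]
tcp_rot: [1.0, -0.0, -0.003, -0.0]
contact_force: [-0.3, 0.0, -0.8]
opening: 0.997
finger_force: 0.0
```

arm_command:
  steps:
    - {"translation": [0,0,0],"twist": [0,0,0],"fingers": 1}
    - {"translation": [0,0,0],"twist": [0,0,0],"fingers": -1}
    - {"translation": [0,0,0],"twist": [0,0,0],"fingers": -1}
    - {"translation": [0,0,0],"twist": [0,0,0],"fingers": -1}
    - {"translation": [0,0,0],"twist": [0,0,0],"fingers": -1}

```text
time: 12.25
eef_pos: [0.5697, 0.071, 0.0974]
tcp_rot: [1.0, 0.0, 0.002, 0.0]
contact_force: [-0.7, -0.3, 5.9]
opening: 0.591
finger_force: 41.3
```

arm_command:
  steps:
    - {"translation": [0,0,0],"twist": [0,0,0],"fingers": -1}
    - {"translation": [0,0,0],"twist": [0,0,0],"fingers": -1}

```text
time: 12.5
eef_pos: [0.5697, 0.071, 0.0974]
tcp_rot: [1.0, 0.0, 0.002, 0.0]
contact_force: [-0.3, -0.2, 6.6]
opening: 0.592
finger_force: 41.3
```

arm_command:
  steps:
    - {"translation": [0,0,-0.02],"twist": [0,0,0],"fingers": -1}
    - {"translation": [0,0,-0.06],"twist": [0,0,0],"fingers": -1}
    - {"translation": [0,0,-0.12],"twist": [0,0,0],"fingers": -1}
    - {"translation": [0,0,-0.18],"twist": [0,0,0],"fingers": -1}
    - {"translation": [0,0,-0.207],"twist": [0,0,0],"fingers": -1}

```text
time: 13.12
eef_pos: [0.5692, 0.0713, 0.254]
tcp_rot: [1.0, 0.0, 0.002, 0.0]
contact_force: [0.8, -0.9, -2.7]
opening: 0.593
finger_force: 41.0
```

arm_command:
  steps:
    - {"translation": [-0.01,0.05,0],"twist": [0,0,0],"fingers": -1}
    - {"translation": [-0.03,0.12,0],"twist": [0,0,0],"fingers": -1}
    - {"translation": [-0.05,0.19,0],"twist": [0,0,0],"fingers": -1}
    - {"translation": [-0.07,0.26,0],"twist": [0,0,0],"fingers": -1}
    - {"translation": [-0.09,0.33,0],"twist": [0,0,0],"fingers": -1}

```text
time: 13.75
eef_pos: [0.4995, -0.1774, 0.2492]
tcp_rot: [1.0, 0.0, -0.001, -0.001]
contact_force: [0.5, -0.9, -2.2]
opening: 0.593
finger_force: 41.1
```

arm_command:
  steps:
    - {"translation": [-0.02,0.07,0],"twist": [0,0,0],"fingers": -1}
    - {"translation": [-0.04,0.14,0],"twist": [0,0,0],"fingers": -1}
    - {"translation": [-0.052,0.22,0],"twist": [0,0,0],"fingers": -1}
    - {"translation": [-0.052,0.247,0],"twist": [0,0,0],"fingers": -1}
    - {"translation": [-0.052,0.247,0],"twist": [0,0,0],"fingers": -1}

```text
time: 14.38
eef_pos: [0.4614, -0.362, 0.2492]
tcp_rot: [1.0, -0.001, -0.001, -0.001]
contact_force: [0.5, 0.7, -1.5]
opening: 0.595
finger_force: 41.3
```

arm_command:
  steps:
    - {"translation": [0,0,0],"twist": [0,0,0],"fingers": -1}
    - {"translation": [0,0,0],"twist": [0,0,0],"fingers": -1}

```text
time: 14.62
eef_pos: [0.4624, -0.36, 0.2505]
tcp_rot: [1.0, 0.001, -0.0, -0.0]
contact_force: [-0.6, 0.4, -1.4]
opening: 0.594
finger_force: 41.3
```

arm_command:
  steps:
    - {"translation": [0,0,0.04],"twist": [0,0,0],"fingers": -1}
    - {"translation": [0,0,0.1],"twist": [0,0,0],"fingers": -1}
    - {"translation": [0,0,0.17],"twist": [0,0,0],"fingers": -1}
    - {"translation": [0,0,0.21],"twist": [0,0,0],"fingers": -1}
    - {"translation": [0,0,0.216],"twist": [0,0,0],"fingers": -1}

```text
time: 15.25
eef_pos: [0.461, -0.3591, 0.086]
tcp_rot: [1.0, 0.001, -0.002, -0.002]
contact_force: [-0.3, -0.5, -1.5]
opening: 0.591
finger_force: 41.3
```

arm_command:
  steps:
    - {"translation": [0,0,0.002],"twist": [0,0,0],"fingers": -1}
    - {"translation": [0,0,0.004],"twist": [0,0,0],"fingers": -1}
    - {"translation": [0,0,0.004],"twist": [0,0,0],"fingers": -1}

```text
time: 15.62
eef_pos: [0.4627, -0.3623, 0.0872]
tcp_rot: [1.0, 0.0, 0.001, 0.001]
contact_force: [0.2, -0.3, -0.9]
opening: 0.59
finger_force: 41.4
```

arm_command:
  steps:
    - {"translation": [0,0,0.002],"twist": [0,0,0],"fingers": -1}
    - {"translation": [0,0,0.003],"twist": [0,0,0],"fingers": -1}
    - {"translation": [0,0,0.003],"twist": [0,0,0],"fingers": -1}

```text
time: 16.0
eef_pos: [0.4623, -0.362, 0.0844]
tcp_rot: [1.0, 0.0, 0.0, 0.0]
contact_force: [-1.0, 0.4, 3.1]
opening: 0.593
finger_force: 41.9
```

arm_command:
  steps:
    - {"translation": [0,0,0.001],"twist": [0,0,0],"fingers": -1}
    - {"translation": [0,0,0.002],"twist": [0,0,0],"fingers": -1}

```text
time: 16.25
eef_pos: [0.4626, -0.3622, 0.0844]
tcp_rot: [1.0, 0.0, 0.0, 0.0]
contact_force: [-2.8, 2.8, 12.5]
opening: 0.589
finger_force: 42.6
```

Contact; release and rise.

arm_command:
  steps:
    - {"translation": [0,0,0],"twist": [0,0,0],"fingers": 0.3}
    - {"translation": [0,0,0],"twist": [0,0,0],"fingers": 1}
    - {"translation": [0,0,0],"twist": [0,0,0],"fingers": 1}
    - {"translation": [0,0,0],"twist": [0,0,0],"fingers": 1}

```text
time: 16.75
eef_pos: [0.4619, -0.3615, 0.0816]
tcp_rot: [1.0, 0.0, -0.0, -0.0]
contact_force: [-0.6, -0.6, -0.8]
opening: 1.0
finger_force: 0.0
```

arm_command:
  steps:
    - {"translation": [0,0,-0.04],"twist": [0,0,0],"fingers": 1}
    - {"translation": [0,0,-0.1],"twist": [0,0,0],"fingers": 1}
    - {"translation": [0,0,-0.17],"twist": [0,0,0],"fingers": 1}
    - {"translation": [0,0,-0.22],"twist": [0,0,0],"fingers": 1}

```text
time: 17.25
eef_pos: [0.4624, -0.362, 0.2497]
tcp_rot: [1.0, 0.0, 0.001, 0.001]
contact_force: [-0.4, -1.1, 0.1]
opening: 1.001
finger_force: 0.0
```

```bash
python3 - <<'E'
from h import *
p=read_camera("side");q=read_camera("top");print(get_state()["eef_pos"])
cv2.imwrite("pics/e.png",np.hstack([cv2.resize(p["pixels"][70:220,160:310],None,fx=2.6,fy=2.6),cv2.resize(q["pixels"][130:280,180:330],None,fx=2.6,fy=2.6)])[:,:,::-1])
E
```

```text
[ 0.4639274  -0.36364781  0.25330559]
```

View pics/e.png

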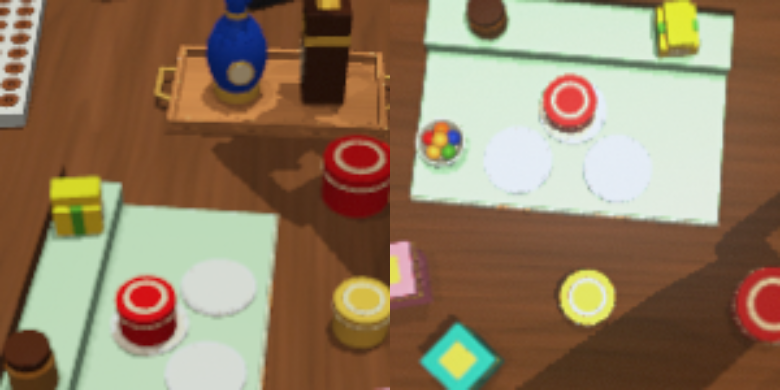

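```bash
python3 - <<'E'
from h import *
np.set_printoptions(precision=4,suppress=True)
p=read_camera("side");q=read_camera("top")
def blob(c,f,box,z,nm):
    r0,r1,c0,c1=box; im=c["pixels"][r0:r1,c0:c1].astype(int); m=f(im).astype(np.uint8)
    n,l,st,ce=cv2.connectedComponentsWithStats(m); i=1+np.argmax(st[1:,4]); ys,xs=np.where(l==i)
    k=cv2.findContours((l==i).astype(np.uint8),0,cv2.CHAIN_APPROX_NONE)[0][0].reshape(-1,2)+[c0,r0]
    P=plane(c,k,z)[:,:2]; (a,b),r=cv2.minEnclosingCircle(P.astype(np.float32)); print(nm,"circ",round(a,4),round(b,4),"r",round(r,4),"px",xs.mean()+c0,ys.mean()+r0,"area",st[i,4])
    return (xs.mean()+c0,ys.mean()+r0)
pale=lambda im:(im[:,:,2]>=im[:,:,1]-6)&(im[:,:,0]>=im[:,:,1]-22)&(im.min(2)>150)
a=blob(q,pale,(178,206,212,248),.021,"boardL top");b=blob(q,pale,(178,210,250,288),.021,"boardR top")
c=blob(p,pale,(198,232,220,262),.021,"boardL side");d=blob(p,pale,(165,196,225,262),.021,"boardR side")
for x,y in ((a,c),(b,d)): print(tri([q,p],[x,y]))
red=lambda im:(im[:,:,0]>im[:,:,1]+80)&(im[:,:,0]>im[:,:,2]+80)
gold=lambda im:(im[:,:,1]>im[:,:,2]+60)&(im[:,:,0]>130)
r1=blob(q,red,(155,185,235,266),.06,"red top");r2=blob(p,red,(170,205,200,235),.04,"red side")
g1=blob(q,gold,(230,260,240,272),.039,"gold top");g2=blob(p,gold,(172,208,282,318),.02,"gold side")
print(plane(q,[(249.2,169.2)],.06),plane(p,[(216.2,184.2)],.06),tri([q,p],[(249.2,169.2),(216.2,184.2)]))
print(plane(q,[(255.4,243.8)],.039))
E
```

```text
boardL top circ 0.5656 0.0705 r 0.0364 px 228.77158273381295 191.08273381294964 area 556
boardR top circ 0.5607 -0.033 r 0.0368 px 267.128801431127 194.48837209302326 area 559
boardL side circ 0.5678 0.073 r 0.0355 px 239.36165048543688 215.3640776699029 area 412
boardR side circ 0.5439 -0.0072 r 0.0109 px 250.9047619047619 187.71428571428572 area 21
(array([0.5669, 0.0711, 0.0112]), [np.float64(0.0002654257099960506), np.float64(0.00026542570999633404)])
(array([ 0.5554, -0.0325, -0.0047]), [np.float64(0.010219196133297777), np.float64(0.010219196133297621)])
red top circ 0.6206 0.0188 r 0.0272 px 248.67307692307693 168.96794871794873 area 156
red side circ 0.627 0.0055 r 0.0295 px 215.61349693251535 186.41717791411043 area 163
gold top circ 0.4257 -0.0077 r 0.028 px 255.4578947368421 243.84736842105264 area 190
gold side circ 0.4259 -0.0229 r 0.03 px 299.5480427046263 185.19217081850533 area 281
[[0.6185 0.0174 0.06  ]] [[0.6227 0.0212 0.06  ]] (array([0.6217, 0.0174, 0.055 ]), [np.float64(0.0018595284523339364), np.float64(0.0018595284523338742)])
[[ 0.4254 -0.0075  0.039 ]]
```

arm_command:
  steps:
    - {"translation": [0.03,-0.07,0],"twist": [0,0,0],"fingers": 1}
    - {"translation": [0.06,-0.14,0],"twist": [0,0,0],"fingers": 1}
    - {"translation": [0.09,-0.21,0],"twist": [0,0,0],"fingers": 1}
    - {"translation": [0.12,-0.28,0],"twist": [0,0,0],"fingers": 1}
    - {"translation": [0.15,-0.35,0],"twist": [0,0,0],"fingers": 1}

```text
time: 18.08
eef_pos: [0.5738, -0.097, 0.2441]
tcp_rot: [1.0, 0.0, -0.002, -0.001]
contact_force: [1.4, -0.3, -0.1]
opening: 1.001
finger_force: 0.0
```

arm_command:
  steps:
    - {"translation": [0.03,-0.07,0],"twist": [0,0,0],"fingers": 1}
    - {"translation": [0.061,-0.14,0.03],"twist": [0,0,0],"fingers": 1}
    - {"translation": [0.061,-0.157,0.08],"twist": [0,0,0],"fingers": 1}
    - {"translation": [0.061,-0.157,0.12],"twist": [0,0,0],"fingers": 1}
    - {"translation": [0.061,-0.157,0.12],"twist": [0,0,0],"fingers": 1}

```text
time: 18.7
eef_pos: [0.6166, 0.0195, 0.151]
tcp_rot: [1.0, 0.0, -0.006, -0.001]
contact_force: [-0.5, -0.7, 0.5]
opening: 1.003
finger_force: 0.0
```

arm_command:
  steps:
    - {"translation": [0,0,0],"twist": [0,0,0],"fingers": 1}
    - {"translation": [0,0,0],"twist": [0,0,0],"fingers": 1}

```text
time: 18.95
eef_pos: [0.6211, 0.0182, 0.1587]
tcp_rot: [1.0, -0.0, 0.001, 0.0]
contact_force: [-0.1, 0.1, -0.5]
opening: 1.0
finger_force: 0.0
```

arm_command:
  steps:
    - {"translation": [0,0,0.05],"twist": [0,0,0],"fingers": 1}
    - {"translation": [0,0,0.1],"twist": [0,0,0],"fingers": 1}
    - {"translation": [0,0,0.14],"twist": [0,0,0],"fingers": 1}
    - {"translation": [0,0,0.165],"twist": [0,0,0],"fingers": 1}
    - {"translation": [0,0,0.174],"twist": [0,0,0],"fingers": 1}

```text
time: 19.58
eef_pos: [0.6203, 0.0185, 0.0262]
tcp_rot: [1.0, -0.0, -0.0, -0.0]
contact_force: [0.5, -0.6, -0.6]
opening: 0.998
finger_force: 0.0
```

arm_command:
  steps:
    - {"translation": [0,0,0],"twist": [0,0,0],"fingers": 1}
    - {"translation": [0,0,0],"twist": [0,0,0],"fingers": -1}
    - {"translation": [0,0,0],"twist": [0,0,0],"fingers": -1}
    - {"translation": [0,0,0],"twist": [0,0,0],"fingers": -1}
    - {"translation": [0,0,0],"twist": [0,0,0],"fingers": -1}

```text
time: 20.2
eef_pos: [0.6213, 0.0186, 0.0282]
tcp_rot: [1.0, 0.0, 0.001, 0.0]
contact_force: [-1.6, -0.1, 6.1]
opening: 0.628
finger_force: 42.0
```

arm_command:
  steps:
    - {"translation": [0,0,0],"twist": [0,0,0],"fingers": -1}
    - {"translation": [0,0,0],"twist": [0,0,0],"fingers": -1}

```text
time: 20.45
eef_pos: [0.6213, 0.0186, 0.0282]
tcp_rot: [1.0, 0.0, 0.001, 0.0]
contact_force: [-1.5, -0.0, 6.1]
opening: 0.624
finger_force: 42.1
```

arm_command:
  steps:
    - {"translation": [0,0,-0.02],"twist": [0,0,0],"fingers": -1}
    - {"translation": [0,0,-0.06],"twist": [0,0,0],"fingers": -1}
    - {"translation": [0,0,-0.12],"twist": [0,0,0],"fingers": -1}
    - {"translation": [0,0,-0.18],"twist": [0,0,0],"fingers": -1}
    - {"translation": [0,0,-0.2],"twist": [0,0,0],"fingers": -1}

```text
time: 21.08
eef_pos: [0.6217, 0.0185, 0.1804]
tcp_rot: [1.0, 0.0, 0.003, 0.0]
contact_force: [0.7, 0.3, -1.6]
opening: 0.629
finger_force: 42.4
```

arm_command:
  steps:
    - {"translation": [-0.015,-0.05,0],"twist": [0,0,0],"fingers": -1}
    - {"translation": [-0.03,-0.12,0],"twist": [0,0,0],"fingers": -1}
    - {"translation": [-0.05,-0.19,0],"twist": [0,0,0],"fingers": -1}
    - {"translation": [-0.07,-0.26,0],"twist": [0,0,0],"fingers": -1}
    - {"translation": [-0.09,-0.32,0],"twist": [0,0,0],"fingers": -1}

```text
time: 21.7
eef_pos: [0.5507, 0.2602, 0.1745]
tcp_rot: [1.0, 0.0, -0.002, 0.0]
contact_force: [1.2, 0.0, -1.6]
opening: 0.626
finger_force: 42.4
```

arm_command:
  steps:
    - {"translation": [-0.02,-0.06,0],"twist": [0,0,0],"fingers": -1}
    - {"translation": [-0.035,-0.12,0],"twist": [0,0,0],"fingers": -1}
    - {"translation": [-0.035,-0.142,0],"twist": [0,0,0],"fingers": -1}
    - {"translation": [-0.035,-0.142,0],"twist": [0,0,0],"fingers": -1}
    - {"translation": [-0.035,-0.142,0],"twist": [0,0,0],"fingers": -1}

```text
time: 22.32
eef_pos: [0.5265, 0.3638, 0.1757]
tcp_rot: [1.0, -0.0, -0.001, 0.001]
contact_force: [0.0, -0.4, -1.2]
opening: 0.628
finger_force: 42.5
```

arm_command:
  steps:
    - {"translation": [0,0,0.05],"twist": [0,0,0],"fingers": -1}
    - {"translation": [0,0,0.12],"twist": [0,0,0],"fingers": -1}
    - {"translation": [0,0,0.18],"twist": [0,0,0],"fingers": -1}
    - {"translation": [0,0,0.2],"twist": [0,0,0],"fingers": -1}
    - {"translation": [0,0,0.207],"twist": [0,0,0],"fingers": -1}

```text
time: 22.95
eef_pos: [0.5269, 0.3643, 0.0211]
tcp_rot: [1.0, -0.0, -0.0, 0.0]
contact_force: [-0.1, 0.4, -1.0]
opening: 0.625
finger_force: 42.6
```

arm_command:
  steps:
    - {"translation": [0,0,0.001],"twist": [0,0,0],"fingers": -1}
    - {"translation": [0,0,0.003],"twist": [0,0,0],"fingers": -1}
    - {"translation": [0,0,0.003],"twist": [0,0,0],"fingers": -1}

```text
time: 23.32
eef_pos: [0.527, 0.3656, 0.0203]
tcp_rot: [1.0, 0.0, 0.001, -0.0]
contact_force: [0.2, 0.1, -1.6]
opening: 0.627
finger_force: 42.6
```

arm_command:
  steps:
    - {"translation": [0,0,0.002],"twist": [0,0,0],"fingers": -1}
    - {"translation": [0,0,0.004],"twist": [0,0,0],"fingers": -1}
    - {"translation": [0,0,0.004],"twist": [0,0,0],"fingers": -1}

```text
time: 23.7
eef_pos: [0.5261, 0.3651, 0.0157]
tcp_rot: [1.0, 0.0, -0.0, 0.0]
contact_force: [-0.0, 0.3, -0.0]
opening: 0.624
finger_force: 42.6
```

arm_command:
  steps:
    - {"translation": [0,0,0.001],"twist": [0,0,0],"fingers": -1}
    - {"translation": [0,0,0.002],"twist": [0,0,0],"fingers": -1}

```text
time: 23.95
eef_pos: [0.5263, 0.3652, 0.0153]
tcp_rot: [1.0, 0.0, -0.0, 0.0]
contact_force: [-2.9, -0.4, 6.7]
opening: 0.627
finger_force: 43.0
```

arm_command:
  steps:
    - {"translation": [0,0,0],"twist": [0,0,0],"fingers": 0.4}
    - {"translation": [0,0,0],"twist": [0,0,0],"fingers": 1}
    - {"translation": [0,0,0],"twist": [0,0,0],"fingers": 1}
    - {"translation": [0,0,0],"twist": [0,0,0],"fingers": 1}

```text
time: 24.45
eef_pos: [0.5263, 0.3651, 0.0144]
tcp_rot: [1.0, 0.0, -0.0, -0.0]
contact_force: [-0.5, -0.6, -0.7]
opening: 1.002
finger_force: 0.0
```

arm_command:
  steps:
    - {"translation": [0,0,-0.04],"twist": [0,0,0],"fingers": 1}
    - {"translation": [0,0,-0.1],"twist": [0,0,0],"fingers": 1}
    - {"translation": [0,0,-0.17],"twist": [0,0,0],"fingers": 1}
    - {"translation": [0,0,-0.24],"twist": [0,0,0],"fingers": 1}
    - {"translation": [0,0,-0.25],"twist": [0,0,0],"fingers": 1}

```text
time: 25.08
eef_pos: [0.5288, 0.3664, 0.2082]
tcp_rot: [1.0, 0.0, 0.005, -0.002]
contact_force: [0.5, -0.8, -0.1]
opening: 1.001
finger_force: 0.0
```

```bash
python3 - <<'E'
from h import *
p=read_camera("side");q=read_camera("top");print(get_state()["eef_pos"])
T=lambda x,y:(80+x/2.2-.3,80+y/2.2-.3)
print("pink,teal",plane(q,[T(217,340),T(277,413)],.12))
cv2.imwrite("pics/f.png",np.hstack([cv2.resize(p["pixels"][150:384,150:400],None,fx=1.5,fy=1.5),cv2.resize(q["pixels"][130:364,70:330],None,fx=1.5,fy=1.5)])[:,:,::-1])
E
```

```text
[0.52684004 0.36545307 0.20345017]
pink,teal [[0.43351927 0.17954819 0.12      ]
 [0.3580093  0.10860456 0.12      ]]
```

View pics/f.png

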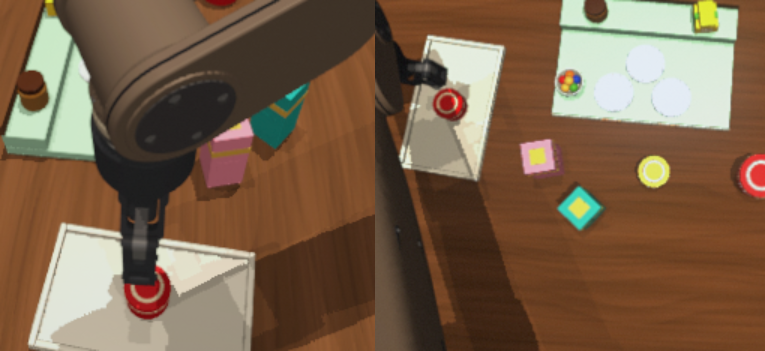

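arm_command:
  steps:
    - {"translation": [-0.01,0.06,0],"twist": [0,0,0],"fingers": 1}
    - {"translation": [-0.03,0.14,0],"twist": [0,0,0],"fingers": 1}
    - {"translation": [-0.06,0.22,0],"twist": [0,0,0],"fingers": 1}
    - {"translation": [-0.09,0.3,0],"twist": [0,0,0],"fingers": 1}
    - {"translation": [-0.11,0.37,0],"twist": [0,0,0],"fingers": 1}

```text
time: 25.8
eef_pos: [0.4413, 0.0861, 0.1991]
tcp_rot: [1.0, 0.0, -0.002, 0.0]
contact_force: [-0.0, -0.8, -0.6]
opening: 1.003
finger_force: 0.0
```

arm_command:
  steps:
    - {"translation": [-0.02,0.07,0],"twist": [0,0,0],"fingers": 1}
    - {"translation": [-0.025,0.127,0],"twist": [0,0,0],"fingers": 1}
    - {"translation": [-0.025,0.127,0],"twist": [0,0,0],"fingers": 1}
    - {"translation": [-0.025,0.127,0],"twist": [0,0,0],"fingers": 1}

```text
time: 26.3
eef_pos: [0.4243, -0.0072, 0.2003]
tcp_rot: [1.0, -0.0, -0.002, -0.001]
contact_force: [0.2, 0.1, 0.7]
opening: 1.001
finger_force: 0.0
```

```bash
python3 - <<'E'
from h import *
for i in range(5):
    q=read_camera("top" if i%2 else "side");
    if i%2: pt=q
    else: ps=q
s=get_state();print(s["eef_pos"],s["tcp_rot"])
for c,(r0,r1,c0,c1) in ((pt,(155,190,230,272)),(ps,(150,230,190,270))):
    im=c["pixels"][r0:r1,c0:c1].astype(int)
    m=((im[:,:,2]>=im[:,:,1]-6)&(im[:,:,0]>=im[:,:,1]-22)&(im.min(2)>140)).astype(np.uint8)
    for k in cv2.findContours(m,0,cv2.CHAIN_APPROX_NONE)[0]:
        if len(k)>30:
            P=plane(c,k.reshape(-1,2)+[c0,r0],.021)[:,:2].astype(np.float32); print(cv2.minEnclosingCircle(P),P.mean(0))
E
```

```text
[ 0.42509579 -0.00667348  0.2016149 ] [ 9.99999310e-01  1.11181629e-03 -3.49678345e-04 -1.45652199e-04]
((0.5848615765571594, -0.021424682810902596), 0.02392580360174179) [ 0.5834036 -0.0245533]
((0.5871142148971558, 0.05207844078540802), 0.022532284259796143) [0.5832726  0.05554841]
((0.6213411092758179, 0.016211586073040962), 0.036470960825681686) [0.621375   0.01565167]
((0.567772388458252, 0.07297675311565399), 0.03546729311347008) [0.56583875 0.06796762]
((0.6056445837020874, 0.030490823090076447), 0.025424646213650703) [0.6073556  0.03381782]
```

arm_command:
  steps:
    - {"translation": [0,0,0.06],"twist": [0,0,0],"fingers": 1}
    - {"translation": [0,0,0.13],"twist": [0,0,0],"fingers": 1}
    - {"translation": [0,0,0.19],"twist": [0,0,0],"fingers": 1}
    - {"translation": [0,0,0.235],"twist": [0,0,0],"fingers": 1}
    - {"translation": [0,0,0.248],"twist": [0,0,0],"fingers": 1}

```text
time: 27.18
eef_pos: [0.4234, -0.0066, 0.0139]
tcp_rot: [1.0, 0.001, -0.002, -0.001]
contact_force: [0.7, 0.8, -0.1]
opening: 0.998
finger_force: 0.0
```

arm_command:
  steps:
    - {"translation": [0,0,0.004],"twist": [0,0,0],"fingers": 1}
    - {"translation": [0,0,0.004],"twist": [0,0,0],"fingers": 1}

```text
time: 27.42
eef_pos: [0.4264, -0.0078, 0.0142]
tcp_rot: [1.0, 0.0, 0.001, 0.0]
contact_force: [0.4, -0.2, 0.0]
opening: 1.002
finger_force: 0.0
```

arm_command:
  steps:
    - {"translation": [0,0,0.004],"twist": [0,0,0],"fingers": 1}
    - {"translation": [0,0,0.004],"twist": [0,0,0],"fingers": -1}
    - {"translation": [0,0,0.004],"twist": [0,0,0],"fingers": -1}
    - {"translation": [0,0,0.004],"twist": [0,0,0],"fingers": -1}
    - {"translation": [0,0,0.004],"twist": [0,0,0],"fingers": -1}

```text
time: 28.05
eef_pos: [0.4255, -0.0077, 0.0107]
tcp_rot: [1.0, 0.0, 0.0, 0.0]
contact_force: [-1.3, 0.6, 5.6]
opening: 0.621
finger_force: 41.7
```

arm_command:
  steps:
    - {"translation": [0,0,0],"twist": [0,0,0],"fingers": -1}
    - {"translation": [0,0,0],"twist": [0,0,0],"fingers": -1}

```text
time: 28.3
eef_pos: [0.4255, -0.0077, 0.0107]
tcp_rot: [1.0, 0.0, 0.0, 0.0]
contact_force: [-2.6, 0.5, 5.1]
opening: 0.625
finger_force: 41.7
```

arm_command:
  steps:
    - {"translation": [0,0,-0.02],"twist": [0,0,0],"fingers": -1}
    - {"translation": [0,0,-0.06],"twist": [0,0,0],"fingers": -1}
    - {"translation": [0,0,-0.12],"twist": [0,0,0],"fingers": -1}
    - {"translation": [0,0,-0.18],"twist": [0,0,0],"fingers": -1}
    - {"translation": [0,0,-0.2],"twist": [0,0,0],"fingers": -1}

```text
time: 28.92
eef_pos: [0.4267, -0.008, 0.1634]
tcp_rot: [1.0, 0.0, 0.003, 0.001]
contact_force: [0.5, -0.7, -0.7]
opening: 0.621
finger_force: 42.5
```

arm_command:
  steps:
    - {"translation": [0.05,-0.01,0],"twist": [0,0,0],"fingers": -1}
    - {"translation": [0.12,-0.02,0],"twist": [0,0,0],"fingers": -1}
    - {"translation": [0.19,-0.032,0],"twist": [0,0,0],"fingers": -1}
    - {"translation": [0.245,-0.032,0],"twist": [0,0,0],"fingers": -1}
    - {"translation": [0.26,-0.032,0],"twist": [0,0,0],"fingers": -1}

```text
time: 29.55
eef_pos: [0.621, 0.0165, 0.1578]
tcp_rot: [1.0, 0.0, -0.001, -0.0]
contact_force: [-0.8, -0.4, -1.4]
opening: 0.622
finger_force: 42.5
```

arm_command:
  steps:
    - {"translation": [0,0,0],"twist": [0,0,0],"fingers": -1}
    - {"translation": [0,0,0],"twist": [0,0,0],"fingers": -1}
    - {"translation": [0,0,0],"twist": [0,0,0],"fingers": -1}

```text
time: 29.92
eef_pos: [0.6191, 0.0165, 0.1599]
tcp_rot: [1.0, 0.0, -0.0, -0.0]
contact_force: [0.3, 1.0, -1.4]
opening: 0.623
finger_force: 42.5
```

arm_command:
  steps:
    - {"translation": [0.001,0,0.04],"twist": [0,0,0],"fingers": -1}
    - {"translation": [0.001,0,0.09],"twist": [0,0,0],"fingers": -1}
    - {"translation": [0.001,0,0.135],"twist": [0,0,0],"fingers": -1}
    - {"translation": [0.001,0,0.157],"twist": [0,0,0],"fingers": -1}
    - {"translation": [0.001,0,0.164],"twist": [0,0,0],"fingers": -1}

```text
time: 30.55
eef_pos: [0.6203, 0.0165, 0.0364]
tcp_rot: [1.0, 0.0, -0.001, -0.0]
contact_force: [-1.0, -0.6, -2.1]
opening: 0.62
finger_force: 42.5
```

arm_command:
  steps:
    - {"translation": [0,0,0.001],"twist": [0,0,0],"fingers": -1}
    - {"translation": [0,0,0.004],"twist": [0,0,0],"fingers": -1}
    - {"translation": [0,0,0.004],"twist": [0,0,0],"fingers": -1}

```text
time: 30.92
eef_pos: [0.6215, 0.0164, 0.0349]
tcp_rot: [1.0, 0.0, 0.001, 0.0]
contact_force: [0.1, -0.3, -2.0]
opening: 0.624
finger_force: 42.5
```

```bash
python3 - <<'E'
from h import *
p=read_camera("side");print(get_state()["eef_pos"])
cv2.imwrite("pics/g.png",cv2.resize(p["pixels"][140:230,170:290],None,fx=5,fy=5,interpolation=2)[:,:,::-1])
E
```

```text
[0.62140611 0.01639288 0.03474192]
```

View pics/g.png

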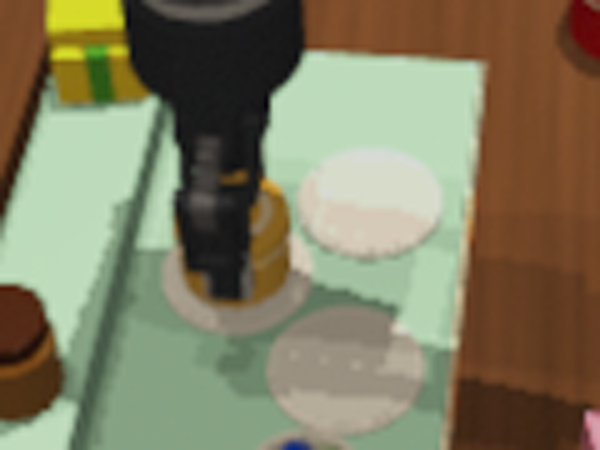

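Looking at the side view, the gold tin hangs just above the middle of the back board, around px (235,240) in the crop. I'll set it down.

arm_command:
  steps:
    - {"translation": [0,0,0.002],"twist": [0,0,0],"fingers": -1}
    - {"translation": [0,0,0.003],"twist": [0,0,0],"fingers": -1}
    - {"translation": [0,0,0.003],"twist": [0,0,0],"fingers": -1}

```text
time: 31.35
eef_pos: [0.6209, 0.0165, 0.0318]
tcp_rot: [1.0, 0.0, -0.0, 0.0]
contact_force: [0.2, 1.1, 0.4]
opening: 0.625
finger_force: 42.6
```

arm_command:
  steps:
    - {"translation": [0,0,0.001],"twist": [0,0,0],"fingers": -1}
    - {"translation": [0,0,0.002],"twist": [0,0,0],"fingers": -1}

```text
time: 31.6
eef_pos: [0.621, 0.0164, 0.0318]
tcp_rot: [1.0, 0.0, -0.001, 0.0]
contact_force: [-6.2, -0.5, 9.8]
opening: 0.626
finger_force: 43.4
```

arm_command:
  steps:
    - {"translation": [0,0,0],"twist": [0,0,0],"fingers": 0.4}
    - {"translation": [0,0,0],"twist": [0,0,0],"fingers": 1}
    - {"translation": [0,0,0],"twist": [0,0,0],"fingers": 1}
    - {"translation": [0,0,0],"twist": [0,0,0],"fingers": 1}

```text
time: 32.1
eef_pos: [0.6208, 0.0164, 0.03]
tcp_rot: [1.0, 0.0, -0.0, -0.0]
contact_force: [-0.3, 0.0, 0.4]
opening: 1.001
finger_force: 0.0
```

arm_command:
  steps:
    - {"translation": [0,0,-0.04],"twist": [0,0,0],"fingers": 1}
    - {"translation": [0,0,-0.1],"twist": [0,0,0],"fingers": 1}
    - {"translation": [0,0,-0.17],"twist": [0,0,0],"fingers": 1}
    - {"translation": [0,0,-0.24],"twist": [0,0,0],"fingers": 1}
    - {"translation": [0,0,-0.29],"twist": [0,0,0],"fingers": 1}

```text
time: 32.72
eef_pos: [0.6215, 0.0164, 0.2509]
tcp_rot: [1.0, 0.0, 0.002, 0.0]
contact_force: [-0.3, -0.4, 0.9]
opening: 1.001
finger_force: 0.0
```

arm_command:
  steps:
    - {"translation": [-0.03,0.07,0],"twist": [0,0,0],"fingers": 1}
    - {"translation": [-0.06,0.14,0],"twist": [0,0,0],"fingers": 1}
    - {"translation": [-0.09,0.21,0],"twist": [0,0,0],"fingers": 1}
    - {"translation": [-0.12,0.28,0],"twist": [0,0,0],"fingers": 1}
    - {"translation": [-0.15,0.35,0],"twist": [0,0,0],"fingers": 1}

```text
time: 33.35
eef_pos: [0.5075, -0.2476, 0.2478]
tcp_rot: [1.0, 0.0, 0.0, 0.0]
contact_force: [0.3, -1.4, 0.0]
opening: 1.0
finger_force: 0.0
```

arm_command:
  steps:
    - {"translation": [-0.03,0.07,0],"twist": [0,0,0],"fingers": 1}
    - {"translation": [-0.062,0.14,0],"twist": [0,0,0],"fingers": 1}
    - {"translation": [-0.062,0.155,0],"twist": [0,0,0],"fingers": 1}
    - {"translation": [-0.062,0.155,0],"twist": [0,0,0],"fingers": 1}
    - {"translation": [-0.062,0.155,0],"twist": [0,0,0],"fingers": 1}

```text
time: 33.98
eef_pos: [0.4626, -0.3611, 0.2475]
tcp_rot: [1.0, 0.001, -0.0, -0.0]
contact_force: [-0.1, 0.2, -0.8]
opening: 0.996
finger_force: 0.0
```

```bash
python3 - <<'E'
from h import *
for i in range(3): q=read_camera("top");p=read_camera("side")
print(get_state()["eef_pos"])
im=q["pixels"][155:190,230:272].astype(int)
m=((im[:,:,1]>im[:,:,2]+60)&(im[:,:,0]>130)).astype(np.uint8)
k=max(cv2.findContours(m,0,cv2.CHAIN_APPROX_NONE)[0],key=len).reshape(-1,2)+[230,155]
print("gold",cv2.minEnclosingCircle(plane(q,k,.06)[:,:2].astype(np.float32)))
cv2.imwrite("pics/h.png",np.hstack([cv2.resize(p["pixels"][70:220,160:310],None,fx=2.6,fy=2.6),cv2.resize(q["pixels"][130:280,180:330],None,fx=2.6,fy=2.6)])[:,:,::-1])
E
```

```text
[ 0.46242322 -0.36161692  0.24778515]
gold ((0.62018221616745, 0.01539701595902443), 0.027619078755378723)
```

View pics/h.png

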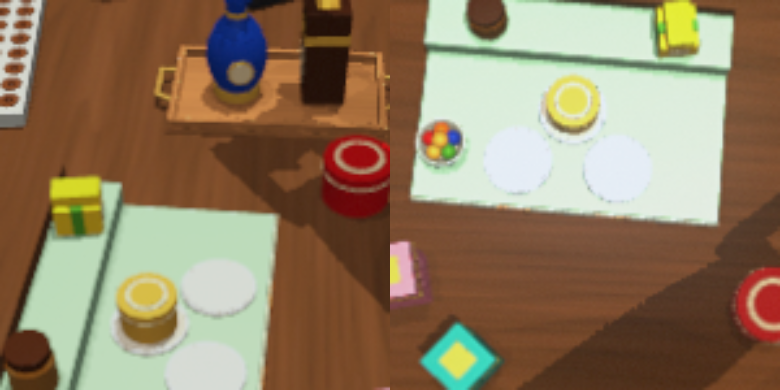

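The gold tin is centred on its board, and the egg and carton are standing on the wooden tray. Next is the carton.

arm_command:
  steps:
    - {"translation": [0,0,0.04],"twist": [0,0,0],"fingers": 1}
    - {"translation": [0,0,0.1],"twist": [0,0,0],"fingers": 1}
    - {"translation": [0,0,0.17],"twist": [0,0,0],"fingers": 1}
    - {"translation": [0,0,0.21],"twist": [0,0,0],"fingers": 1}
    - {"translation": [0,0,0.217],"twist": [0,0,0],"fingers": 1}

```text
time: 34.9
eef_pos: [0.4608, -0.3607, 0.0822]
tcp_rot: [1.0, 0.0, -0.002, -0.002]
contact_force: [0.3, 0.3, 0.3]
opening: 0.999
finger_force: 0.0
```

arm_command:
  steps:
    - {"translation": [0,0,0],"twist": [0,0,0],"fingers": 1}
    - {"translation": [0,0,0],"twist": [0,0,0],"fingers": -1}
    - {"translation": [0,0,0],"twist": [0,0,0],"fingers": -1}
    - {"translation": [0,0,0],"twist": [0,0,0],"fingers": -1}
    - {"translation": [0,0,0],"twist": [0,0,0],"fingers": -1}

```text
time: 35.52
eef_pos: [0.463, -0.3632, 0.0869]
tcp_rot: [1.0, 0.0, 0.001, 0.001]
contact_force: [-1.0, 1.8, 6.1]
opening: 0.592
finger_force: 41.1
```

arm_command:
  steps:
    - {"translation": [0,0,0],"twist": [0,0,0],"fingers": -1}
    - {"translation": [0,0,0],"twist": [0,0,0],"fingers": -1}

```text
time: 35.78
eef_pos: [0.463, -0.3631, 0.0869]
tcp_rot: [1.0, 0.0, 0.001, 0.001]
contact_force: [0.5, 1.7, 5.9]
opening: 0.593
finger_force: 41.1
```

arm_command:
  steps:
    - {"translation": [0,0,-0.02],"twist": [0,0,0],"fingers": -1}
    - {"translation": [0,0,-0.06],"twist": [0,0,0],"fingers": -1}
    - {"translation": [0,0,-0.12],"twist": [0,0,0],"fingers": -1}
    - {"translation": [0,0,-0.18],"twist": [0,0,0],"fingers": -1}
    - {"translation": [0,0,-0.22],"twist": [0,0,0],"fingers": -1}

```text
time: 36.4
eef_pos: [0.4621, -0.3626, 0.2528]
tcp_rot: [1.0, 0.0, 0.001, 0.001]
contact_force: [-0.0, 0.2, -1.6]
opening: 0.59
finger_force: 41.0
```

arm_command:
  steps:
    - {"translation": [0.01,-0.05,0],"twist": [0,0,0],"fingers": -1}
    - {"translation": [0.03,-0.12,0],"twist": [0,0,0],"fingers": -1}
    - {"translation": [0.05,-0.19,0],"twist": [0,0,0],"fingers": -1}
    - {"translation": [0.07,-0.26,0],"twist": [0,0,0],"fingers": -1}
    - {"translation": [0.09,-0.33,0],"twist": [0,0,0],"fingers": -1}

```text
time: 37.02
eef_pos: [0.5292, -0.113, 0.25]
tcp_rot: [1.0, -0.0, -0.0, -0.0]
contact_force: [1.1, -0.4, -1.3]
opening: 0.591
finger_force: 41.1
```

arm_command:
  steps:
    - {"translation": [0.02,-0.07,0],"twist": [0,0,0],"fingers": -1}
    - {"translation": [0.04,-0.14,0],"twist": [0,0,0],"fingers": -1}
    - {"translation": [0.053,-0.21,0],"twist": [0,0,0],"fingers": -1}
    - {"translation": [0.053,-0.248,0],"twist": [0,0,0],"fingers": -1}
    - {"translation": [0.053,-0.248,0],"twist": [0,0,0],"fingers": -1}

```text
time: 37.65
eef_pos: [0.5684, 0.073, 0.2497]
tcp_rot: [1.0, 0.002, -0.001, 0.0]
contact_force: [-1.1, -0.5, -1.6]
opening: 0.59
finger_force: 41.3
```

arm_command:
  steps:
    - {"translation": [0,0,0],"twist": [0,0,0],"fingers": -1}
    - {"translation": [0,0,0],"twist": [0,0,0],"fingers": -1}
    - {"translation": [0,0,0],"twist": [0,0,0],"fingers": -1}

```text
time: 38.02
eef_pos: [0.5691, 0.0701, 0.25]
tcp_rot: [1.0, -0.001, -0.0, 0.0]
contact_force: [-0.1, -0.6, -2.1]
opening: 0.585
finger_force: 41.3
```

arm_command:
  steps:
    - {"translation": [0.001,0,0.04],"twist": [0,0,0],"fingers": -1}
    - {"translation": [0.001,0,0.1],"twist": [0,0,0],"fingers": -1}
    - {"translation": [0.001,0,0.155],"twist": [0,0,0],"fingers": -1}
    - {"translation": [0.001,0,0.187],"twist": [0,0,0],"fingers": -1}
    - {"translation": [0.001,0,0.194],"twist": [0,0,0],"fingers": -1}

```text
time: 38.65
eef_pos: [0.5685, 0.0706, 0.1023]
tcp_rot: [1.0, -0.0, -0.002, -0.0]
contact_force: [-0.2, -0.8, -2.5]
opening: 0.591
finger_force: 41.3
```

arm_command:
  steps:
    - {"translation": [0,0,0.002],"twist": [0,0,0],"fingers": -1}
    - {"translation": [0,0,0.004],"twist": [0,0,0],"fingers": -1}
    - {"translation": [0,0,0.004],"twist": [0,0,0],"fingers": -1}

```text
time: 39.02
eef_pos: [0.5706, 0.0711, 0.1027]
tcp_rot: [1.0, 0.0, 0.001, 0.0]
contact_force: [0.4, -0.5, -1.4]
opening: 0.588
finger_force: 41.3
```

arm_command:
  steps:
    - {"translation": [0,0,0.001],"twist": [0,0,0],"fingers": -1}
    - {"translation": [0,0,0.002],"twist": [0,0,0],"fingers": -1}

```text
time: 39.28
eef_pos: [0.57, 0.0712, 0.1002]
tcp_rot: [1.0, 0.0, 0.0, 0.0]
contact_force: [-0.2, 0.2, -2.5]
opening: 0.59
finger_force: 41.3
```

arm_command:
  steps:
    - {"translation": [0,0,0.001],"twist": [0,0,0],"fingers": -1}
    - {"translation": [0,0,0.002],"twist": [0,0,0],"fingers": -1}
    - {"translation": [0,0,0.002],"twist": [0,0,0],"fingers": -1}

```text
time: 39.65
eef_pos: [0.5703, 0.0712, 0.1001]
tcp_rot: [1.0, 0.0, 0.0, 0.0]
contact_force: [-3.1, -0.1, 6.5]
opening: 0.59
finger_force: 41.5
```

arm_command:
  steps:
    - {"translation": [0,0,0.001],"twist": [0,0,0],"fingers": -1}
    - {"translation": [0,0,0.001],"twist": [0,0,0],"fingers": -1}

```text
time: 39.9
eef_pos: [0.5705, 0.0712, 0.1]
tcp_rot: [1.0, 0.0, 0.0, 0.0]
contact_force: [-4.3, 0.4, 8.3]
opening: 0.589
finger_force: 41.5
```

arm_command:
  steps:
    - {"translation": [0,0,0],"twist": [0,0,0],"fingers": 0.3}
    - {"translation": [0,0,0],"twist": [0,0,0],"fingers": 1}
    - {"translation": [0,0,0],"twist": [0,0,0],"fingers": 1}
    - {"translation": [0,0,0],"twist": [0,0,0],"fingers": 1}

```text
time: 40.4
eef_pos: [0.5698, 0.0712, 0.0974]
tcp_rot: [1.0, 0.0, -0.0, -0.0]
contact_force: [0.2, 0.3, -0.7]
opening: 0.997
finger_force: 0.0
```

arm_command:
  steps:
    - {"translation": [0,0,-0.04],"twist": [0,0,0],"fingers": 1}
    - {"translation": [0,0,-0.1],"twist": [0,0,0],"fingers": 1}
    - {"translation": [0,0,-0.17],"twist": [0,0,0],"fingers": 1}
    - {"translation": [0,0,-0.2],"twist": [0,0,0],"fingers": 1}

```text
time: 40.9
eef_pos: [0.5714, 0.0711, 0.252]
tcp_rot: [1.0, 0.0, 0.003, 0.0]
contact_force: [0.4, -0.5, -0.3]
opening: 0.997
finger_force: 0.0
```

arm_command:
  steps:
    - {"translation": [0,0.06,0],"twist": [0,0,0],"fingers": 1}
    - {"translation": [0,0.14,0],"twist": [0,0,0],"fingers": 1}
    - {"translation": [0,0.22,0],"twist": [0,0,0],"fingers": 1}
    - {"translation": [-0.01,0.3,0],"twist": [0,0,0],"fingers": 1}
    - {"translation": [-0.01,0.38,0],"twist": [0,0,0],"fingers": 1}

```text
time: 41.52
eef_pos: [0.5619, -0.2157, 0.2477]
tcp_rot: [1.0, 0.0, 0.0, -0.0]
contact_force: [0.4, -0.0, -1.0]
opening: 0.999
finger_force: 0.0
```

arm_command:
  steps:
    - {"translation": [0,0.08,0],"twist": [0,0,0],"fingers": 1}
    - {"translation": [0,0.16,0],"twist": [0,0,0],"fingers": 1}
    - {"translation": [0,0.198,0],"twist": [0,0,0],"fingers": 1}
    - {"translation": [0,0.198,0],"twist": [0,0,0],"fingers": 1}
    - {"translation": [0,0.198,0],"twist": [0,0,0],"fingers": 1}

```text
time: 42.15
eef_pos: [0.5625, -0.3615, 0.2473]
tcp_rot: [1.0, 0.0, -0.0, -0.001]
contact_force: [-0.5, 0.1, -0.4]
opening: 1.0
finger_force: 0.0
```

arm_command:
  steps:
    - {"translation": [0,0,0],"twist": [0,0,0],"fingers": 1}
    - {"translation": [0,0,0],"twist": [0,0,0],"fingers": 1}
    - {"translation": [0,0,0],"twist": [0,0,0],"fingers": 1}

```text
time: 42.52
eef_pos: [0.5627, -0.3616, 0.2479]
tcp_rot: [1.0, 0.001, 0.0, 0.0]
contact_force: [-0.5, 1.0, -0.7]
opening: 1.004
finger_force: 0.0
```

arm_command:
  steps:
    - {"translation": [0,0.001,0.04],"twist": [0,0,0],"fingers": 1}
    - {"translation": [0,0.001,0.1],"twist": [0,0,0],"fingers": 1}
    - {"translation": [0,0.001,0.155],"twist": [0,0,0],"fingers": 1}
    - {"translation": [0,0.001,0.187],"twist": [0,0,0],"fingers": 1}
    - {"translation": [0,0.001,0.195],"twist": [0,0,0],"fingers": 1}

```text
time: 43.15
eef_pos: [0.5615, -0.3619, 0.099]
tcp_rot: [1.0, 0.0, -0.002, -0.001]
contact_force: [-0.2, -0.1, 0.2]
opening: 1.005
finger_force: 0.0
```

arm_command:
  steps:
    - {"translation": [0,0,0],"twist": [0,0,0],"fingers": 1}
    - {"translation": [0,0,0],"twist": [0,0,0],"fingers": 1}
    - {"translation": [0,0,0],"twist": [0,0,0],"fingers": 1}

```text
time: 43.52
eef_pos: [0.5632, -0.3637, 0.1032]
tcp_rot: [1.0, 0.0, 0.001, 0.001]
contact_force: [-0.9, -0.3, 0.1]
opening: 0.998
finger_force: 0.0
```

arm_command:
  steps:
    - {"translation": [0,0,0],"twist": [0,0,0],"fingers": -1}
    - {"translation": [0,0,0],"twist": [0,0,0],"fingers": -1}
    - {"translation": [0,0,0],"twist": [0,0,0],"fingers": -1}
    - {"translation": [0,0,0],"twist": [0,0,0],"fingers": -1}
    - {"translation": [0,0,0],"twist": [0,0,0],"fingers": -1}

```text
time: 44.15
eef_pos: [0.5627, -0.3628, 0.1021]
tcp_rot: [1.0, 0.0, 0.0, -0.0]
contact_force: [-1.1, 2.5, 4.8]
opening: 0.383
finger_force: 36.0
```

arm_command:
  steps:
    - {"translation": [0,0,0],"twist": [0,0,0],"fingers": -1}
    - {"translation": [0,0,0],"twist": [0,0,0],"fingers": -1}

```text
time: 44.4
eef_pos: [0.5627, -0.3629, 0.1021]
tcp_rot: [1.0, 0.0, 0.0, -0.0]
contact_force: [-1.2, 1.8, 4.9]
opening: 0.386
finger_force: 36.3
```

arm_command:
  steps:
    - {"translation": [0,0,-0.02],"twist": [0,0,0],"fingers": -1}
    - {"translation": [0,0,-0.06],"twist": [0,0,0],"fingers": -1}
    - {"translation": [0,0,-0.12],"twist": [0,0,0],"fingers": -1}
    - {"translation": [0,0,-0.17],"twist": [0,0,0],"fingers": -1}
    - {"translation": [0,0,-0.2],"twist": [0,0,0],"fingers": -1}

```text
time: 45.02
eef_pos: [0.5629, -0.364, 0.2543]
tcp_rot: [1.0, 0.0, 0.001, 0.002]
contact_force: [0.8, -0.3, -1.4]
opening: 0.385
finger_force: 35.2
```

arm_command:
  steps:
    - {"translation": [0,-0.03,0],"twist": [0,0,0],"fingers": -1}
    - {"translation": [0,-0.09,0],"twist": [0,0,0],"fingers": -1}
    - {"translation": [0,-0.16,0],"twist": [0,0,0],"fingers": -1}
    - {"translation": [0,-0.23,0],"twist": [0,0,0],"fingers": -1}
    - {"translation": [0.003,-0.3,0],"twist": [0,0,0],"fingers": -1}

```text
time: 45.65
eef_pos: [0.5632, -0.135, 0.2491]
tcp_rot: [1.0, 0.0, -0.001, -0.001]
contact_force: [0.8, -0.2, -1.4]
opening: 0.379
finger_force: 35.3
```

arm_command:
  steps:
    - {"translation": [0,-0.06,0],"twist": [0,0,0],"fingers": -1}
    - {"translation": [0,-0.11,0],"twist": [0,0,0],"fingers": -1}
    - {"translation": [0,-0.139,0],"twist": [0,0,0],"fingers": -1}
    - {"translation": [0,-0.139,0],"twist": [0,0,0],"fingers": -1}
    - {"translation": [0,-0.139,0],"twist": [0,0,0],"fingers": -1}

```text
time: 46.28
eef_pos: [0.5639, -0.0337, 0.2502]
tcp_rot: [1.0, 0.0, -0.001, 0.0]
contact_force: [-0.5, -0.1, -0.4]
opening: 0.381
finger_force: 35.8
```

arm_command:
  steps:
    - {"translation": [0,0,0],"twist": [0,0,0],"fingers": -1}
    - {"translation": [0,0,0],"twist": [0,0,0],"fingers": -1}
    - {"translation": [0,0,0],"twist": [0,0,0],"fingers": -1}
    - {"translation": [0,0,0],"twist": [0,0,0],"fingers": -1}

```text
time: 46.78
eef_pos: [0.5647, -0.0341, 0.2515]
tcp_rot: [1.0, -0.0, 0.0, 0.0]
contact_force: [0.5, 0.4, -1.1]
opening: 0.38
finger_force: 35.8
```

arm_command:
  steps:
    - {"translation": [0,-0.001,0.04],"twist": [0,0,0],"fingers": -1}
    - {"translation": [0,-0.001,0.1],"twist": [0,0,0],"fingers": -1}
    - {"translation": [0,-0.001,0.145],"twist": [0,0,0],"fingers": -1}
    - {"translation": [0,-0.001,0.17],"twist": [0,0,0],"fingers": -1}
    - {"translation": [0,-0.001,0.175],"twist": [0,0,0],"fingers": -1}

```text
time: 47.4
eef_pos: [0.5642, -0.033, 0.1192]
tcp_rot: [1.0, 0.0, -0.001, -0.0]
contact_force: [0.4, -0.4, -1.5]
opening: 0.38
finger_force: 36.1
```

arm_command:
  steps:
    - {"translation": [0,0,0.001],"twist": [0,0,0],"fingers": -1}
    - {"translation": [0,0,0.003],"twist": [0,0,0],"fingers": -1}
    - {"translation": [0,0,0.003],"twist": [0,0,0],"fingers": -1}

```text
time: 47.78
eef_pos: [0.5653, -0.0332, 0.119]
tcp_rot: [1.0, 0.0, 0.001, 0.0]
contact_force: [-0.2, -0.0, -2.2]
opening: 0.379
finger_force: 36.1
```

arm_command:
  steps:
    - {"translation": [0,0,0.001],"twist": [0,0,0],"fingers": -1}
    - {"translation": [0,0,0.002],"twist": [0,0,0],"fingers": -1}
    - {"translation": [0,0,0.002],"twist": [0,0,0],"fingers": -1}

```text
time: 48.15
eef_pos: [0.5646, -0.0331, 0.1164]
tcp_rot: [1.0, 0.0, -0.0, -0.0]
contact_force: [-0.1, 0.4, -1.7]
opening: 0.382
finger_force: 36.1
```

arm_command:
  steps:
    - {"translation": [0,0,0.001],"twist": [0,0,0],"fingers": -1}
    - {"translation": [0,0,0.002],"twist": [0,0,0],"fingers": -1}
    - {"translation": [0,0,0.002],"twist": [0,0,0],"fingers": -1}

```text
time: 48.52
eef_pos: [0.5648, -0.0331, 0.1152]
tcp_rot: [1.0, 0.0, 0.0, 0.0]
contact_force: [-0.8, 0.4, 0.2]
opening: 0.38
finger_force: 36.6
```

arm_command:
  steps:
    - {"translation": [0,0,0.001],"twist": [0,0,0],"fingers": -1}
    - {"translation": [0,0,0.002],"twist": [0,0,0],"fingers": -1}

```text
time: 48.78
eef_pos: [0.5651, -0.0331, 0.1152]
tcp_rot: [1.0, 0.0, 0.0, 0.0]
contact_force: [-3.5, 0.4, 9.5]
opening: 0.378
finger_force: 39.3
```

Release, rise, and clear the view.

arm_command:
  steps:
    - {"translation": [0,0,0],"twist": [0,0,0],"fingers": 0.2}
    - {"translation": [0,0,0],"twist": [0,0,0],"fingers": 1}
    - {"translation": [0,0,0],"twist": [0,0,0],"fingers": 1}
    - {"translation": [0,0,0],"twist": [0,0,0],"fingers": 1}
    - {"translation": [0,0,0],"twist": [0,0,0],"fingers": 1}

```text
time: 49.4
eef_pos: [0.5646, -0.0331, 0.1133]
tcp_rot: [1.0, 0.0, -0.0, -0.0]
contact_force: [-0.0, -0.1, 0.2]
opening: 1.002
finger_force: 0.0
```

arm_command:
  steps:
    - {"translation": [0,0,-0.04],"twist": [0,0,0],"fingers": 1}
    - {"translation": [0,0,-0.1],"twist": [0,0,0],"fingers": 1}
    - {"translation": [0,0,-0.16],"twist": [0,0,0],"fingers": 1}
    - {"translation": [0,0,-0.2],"twist": [0,0,0],"fingers": 1}

```text
time: 49.9
eef_pos: [0.5653, -0.0332, 0.2663]
tcp_rot: [1.0, 0.0, 0.002, 0.0]
contact_force: [0.3, 0.2, 0.5]
opening: 0.997
finger_force: 0.0
```

arm_command:
  steps:
    - {"translation": [0,0.07,0],"twist": [0,0,0],"fingers": 1}
    - {"translation": [0,0.15,0],"twist": [0,0,0],"fingers": 1}
    - {"translation": [-0.03,0.23,0],"twist": [0,0,0],"fingers": 1}
    - {"translation": [-0.06,0.31,0],"twist": [0,0,0],"fingers": 1}
    - {"translation": [-0.09,0.38,0],"twist": [0,0,0],"fingers": 1}

```text
time: 50.52
eef_pos: [0.4964, -0.3199, 0.2635]
tcp_rot: [1.0, 0.0, 0.0, 0.0]
contact_force: [1.1, -0.0, 0.3]
opening: 1.002
finger_force: 0.0
```

arm_command:
  steps:
    - {"translation": [-0.03,0.06,0],"twist": [0,0,0],"fingers": 1}
    - {"translation": [-0.03,0.08,0],"twist": [0,0,0],"fingers": 1}
    - {"translation": [-0.03,0.08,0],"twist": [0,0,0],"fingers": 1}
    - {"translation": [-0.03,0.08,0],"twist": [0,0,0],"fingers": 1}

```text
time: 51.02
eef_pos: [0.4754, -0.3768, 0.2633]
tcp_rot: [1.0, 0.001, -0.0, -0.0]
contact_force: [-0.6, 1.0, -0.2]
opening: 1.0
finger_force: 0.0
```

```bash
python3 - <<'E'
from h import *
p=read_camera("side");q=read_camera("top");print(get_state()["eef_pos"])
for n,c in (("side",p),("top",q)):
    for o in ("egg","carton"): print(n,o,[(r["point"],round(r["conf"],2)) for r in recognise(c,o)][:2])
# pixel shift vs. the first pictures (phase correlation / template)
for n,c,boxes in (("side",p,{"egg":(133,170,226,264),"carton":(168,225,222,252),"ybox":(136,162,176,202),"jar":(196,226,160,184),"bowl":(225,252,216,245)}),("top",q,{"egg":(172,210,250,286),"carton":(168,202,214,242),"ybox":(126,154,280,302),"jar":(122,148,206,228),"bowl":(172,196,188,210)})):
    old=cv2.imread(f"pics/{n}0.png");new=np.ascontiguousarray(c["pixels"][:,:,::-1])
    for k,(r0,r1,c0,c1) in boxes.items():
        R=cv2.matchTemplate(new[r0-12:r1+12,c0-12:c1+12],old[r0:r1,c0:c1],cv2.TM_CCOEFF_NORMED);_,v,_,l=cv2.minMaxLoc(R);print(n,k,"shift",l[0]-12,l[1]-12,round(v,2))
cv2.imwrite("pics/i.png",np.hstack([cv2.resize(p["pixels"][90:290,150:300],None,fx=2.4,fy=2.4),cv2.resize(q["pixels"][110:310,130:310],None,fx=2.4,fy=2.4)])[:,:,::-1])
E
```

```text
[ 0.47552519 -0.37666867  0.26346665]
side egg [([159.3, 242.6], 0.76), ([188.3, 215.1], 0.55)]
side carton [([194.1, 234.5], 0.74), ([244.0, 301.8], 0.68)]
top egg [([189.0, 267.6], 0.57)]
top carton [([183.8, 230.0], 0.89), ([235.4, 180.4], 0.67)]
side egg shift 0 0 0.99
side carton shift -1 0 0.97
side ybox shift 0 0 1.0
side jar shift 0 0 1.0
side bowl shift 0 0 1.0
top egg shift 0 0 0.97
top carton shift 0 -1 0.95
top ybox shift 0 0 1.0
top jar shift 0 0 1.0
top bowl shift 0 0 1.0
```

View pics/i.png

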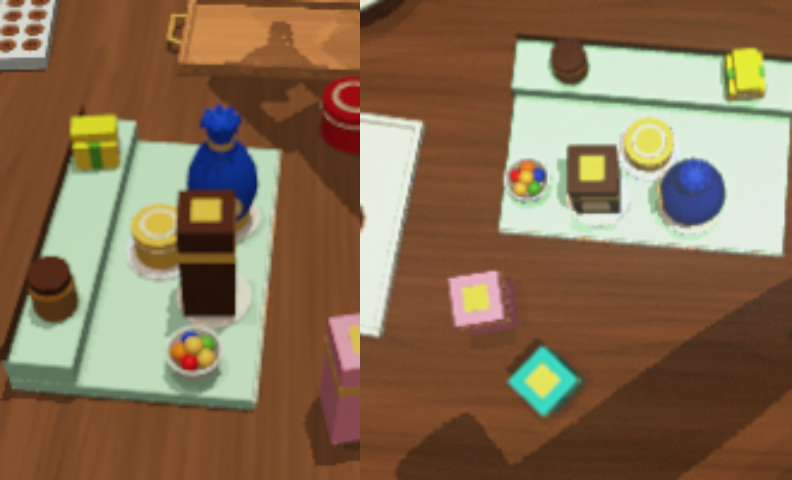

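The final views show the egg and carton back on their boards, shifted by at most 1 px (about 3 mm). The gold tin is on the back board and the other goods haven't moved, so I'm handing in.

```bash
python3 -c "
from plant import sign_off
print(sign_off())"
```

```text
the job is handed in; nothing more can be done
None
```

The job is handed in: the red tin is on the white tray, the gold tin is on the back board about 1 mm from its measured centre, the egg and carton are within about 3 mm of where they stood by the camera images, and the yellow box, jar and bowl did not move; the judge gave no verdict back.

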